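# Drive a broken T-nut out of a fixture plate's slot

## Robot

A 6-joint arm with a two-finger parallel gripper is mounted at the origin on a cart in front of the work surface, level with it; the furniture and walls round the work are solid. World frame = base frame: x ahead of the robot, y to its left, z up, the work surface at z = 0. Lengths are in m, angles in rad, forces in N, time in s.
With the tool pointing down it reaches from about 0.4 to 0.825 m from the base axis. Payload 7 kg.
Tool frame: the origin (TCP) lies midway between the tips of the shut fingers; the grasp point (between the pads) lies hold_point_z behind it (hold_point_z is the distance from the TCP to the grasp point, in m); z points along the fingers, y is the line along which they close (so a half turn about z gives the same grasp; the last joint's range is limited). The gripper opens to 88 mm and grips with 3 to 60 N. Pads are 19 mm wide; open, the fingers measure 130 mm over their backs; the gripper's body (78 mm by 193 mm) begins 47 mm behind the grasp point.
Start: joints at [0.288, 0.359, 0.012, 0, -1.224, -0.288], TCP at [0.675, -0, 0.227] pointing down, gripper open.
Joint ranges: [-3.07, 3.07], [-1.43, 2.12], [-1.02, 1.25], [-3.03, 1.67], [-3.05, -0], [-3.03, 3.03]. Speed limits (rad/s): [2.39, 2.39, 3.01, 3.14, 3.14, 3.14].

## Interface

Orientations are given as [roll, pitch, yaw] about the fixed x, y, z axes, in that order (R = Rz(yaw) Ry(pitch) Rx(roll)).
In Python, from station import * gives the robot as it stands.
- The arm moves only by the tool apply_moves, never from a script. Its argument "steps" is a list of rows, each an object with "translation": the shift along the world's x, y, z scaled (see below), a list of three; "rotation": the turn, a rotation vector about the world's x, y, z scaled (see below), a list of three. A call has exactly 10 rows; each row is the pose to reach, as a shift and turn from the pose commanded when the call began; what a row does not reach only later rows make up. The controller multiplies each number of a shift by 250 mm and each number of a turn by 30 degrees. A row lasts 1/12 s, in which the tool goes at most 41.7 mm and 7.16 degrees, less where a joint would pass 70% of its speed; a pose out of reach is approached as far as the arm can. A call with a number of a shift or a turn outside -1 to 1 is refused whole. A call with a gripper value outside its range is refused whole. "jaw" is the closure, from -1 (fully open) to 1 (shut), so that 0 is half open, set as the call begins (left out, the last holds). The fingers move at their own pace and stop on an object; "newtons" is the grip in N (left out, the last holds). Time passes only in rows, so rows that repeat a pose let the fingers close, or fill a call up. It gives the time, the measured TCP pose, the force, the opening and the grip force at its end, in the units of the state.
- get_state(): the state, without advancing time (a new reading comes with each control period).
- grab_frame(name): name is "scene" or "side" or "wrist"; returns the picture (420x560x3 uint8, blue, green, red); there is no depth.
- camera_model(name): a dict with "fx", "fy", "cx", "cy" (pixels), "k1" (the pictures are not rectified: a ray, as slopes to the right and down, at radius r is drawn at 1 + k1 r^2 times it, then the intrinsics apply), "xyz" and "rotation" of the camera in the world. Camera axes: x right, y down, z forward; pixel columns grow to the right and rows downward; lengths in m; the calibration is good to about 2 mm. A picture is of the moment at which its call begins: read the wrist's pose just before it. camera_model takes no time and is no camera call; for the wrist camera it gives the pose at the moment of the call.
- job_done(): hands the job in; it is judged then, once.
The state is a dict: "t": time; "q": joint angles; "qd": joint speeds; "joint_efforts": joint torques, N m; "eef_pos": TCP position; "ee_rot": TCP orientation; "force": force on the tool from outside, world axes, zero at the start; "moment": the same for the moment, N m; "width": finger opening in m; "gripper_force": force on a finger pad.
Only numpy, scipy, OpenCV 4.12 (cv2) and the standard library are available. Lean on these libraries where they do the work, as an engineer would, in place of code of your own. Each camera call takes 0.05 s, during which the arm holds its last target. There are 200 camera calls.

## Task

A broken-off T-nut foot is stuck deep in one of the two T-slots of the fixture plate, held back by the spring noses at the slot's mouth. Lean the scraper's blade down into that slot behind the scrap, feel for the slot floor without leaning on the tool hard, and push the scrap along and out of the open end into the chip tray; then lay the scraper down flat on the worktop, clear of the plate. Leave the good stud in the other slot and the bottle and vials where they are, and do not touch the scrap with the fingers.

Things in the scene. Friction and masses are not known exactly. Their poses are not given: they have to be found in the camera images.
- fixture: Fixed aluminium plate with two T-slots and a grey chip tray at its open end. Origin: centre of the plate's underside, on the worktop. Plate x -75 to +75 mm, y -60 to +60, top at z = 30. Slots run along x at y = +28 and -28: floor z = 14, undercut 26 wide up to z = 23, neck 14 wide from there to the top; open at x = -75, shut by an end wall at x = +63.
- slot_left_mouth (a point): Middle of the slot floor at the open end of the slot at y = +28; axes as the plate's. In each slot, 15 mm inside the mouth, two sprung noses stand 3.5 mm out of the undercut's side walls and leave 19 mm between them; a 22 mm wide foot is pushed past them with roughly 4 to 12 N.
- slot_right_mouth (a point): The same for the slot at y = -28.
- tray_floor (a point): Centre of the chip tray's floor, 3 mm above the worktop. The tray spans 65 mm along x from the plate's open end and 120 mm along y; its rim stands 12 mm above the worktop.
- scrap_center (a point): Centre of the scrap: a dark steel slab, 20 mm along the slot (x), 22 wide (y), 6 thick (z), about 30 g, loose on the floor of either slot, axes parallel to the plate's. It lies wholly in the undercut, too wide to come up through the neck, through which it shows. Its back face (+x side) is 43 to 73 mm from the slot's end wall.
- clamp_stud_center (a point): Centre of the foot (same size as the scrap) of the good stud in the other slot: a threaded post with a hexagon nut, its top 25 mm above the plate's top. It can slide; to be left alone.
- scraper_grip (a point): Scraper's grip point, on its axis, half-way up its handle; 0.11 kg, straight, lying flat, axis 11 mm up; x points from blade to handle end. Black handle 16 mm wide (y), 22 thick (z), x -30 to +80; ferrule 13 thick to -38; then 7 mm shank and 30 mm blade, 10 wide, 5 thick. The blade's stick-out is clamped differently each time: its end is 88 to 116 mm from this point, to be felt for.
- dropper_bottle: White dropper bottle, 36 mm across, 74 mm tall, origin under its centre; bystander.
- vial_a: Vial, 15 mm across, 38 mm tall, origin under its centre; bystander.
- vial_b: Vial, 16 mm across, 38 mm tall, origin under its centre; bystander.
- vial_c: Vial, 16 mm across, 38 mm tall, origin under its centre; bystander.

How it is judged:
On the way, in this order (a step that is already met when the one before it is completed fails the run):
1. the scraper pushes the scrap inside the slot (x of scrap_center in the frame of fixture between -0.075 and 0.03 m and z of scrap_center in the frame of fixture above 0.014 m and contact force between scraper and scrap above 0.8 N), for 0.02 s.
2. the scrap has been pushed out of the open end into the chip tray (x of scrap_center in the frame of fixture between -0.138 and -0.083 m and y of scrap_center in the frame of fixture between -0.057 and 0.057 m and z of scrap_center in the frame of fixture below 0.016 m), for 0.2 s.
At the end, for the whole second after the job is handed in: The scrap lies at rest in the chip tray (its centre 8 mm or more past the plate's open end, inside the rim, below 16 mm). The scraper lies flat and at rest on the worktop (grip point below 18 mm, its length level within 0.17 rad), not touching the fixture (all of step 2 and linear speed of each of scrap, scraper below 0.01 m/s and height (world z) of scraper_grip below 0.018 m and angle between scraper_grip's own x axis and vertical between 1.4 and 1.74 rad and contact force between scraper and fixture below 0.05 N).
It fails at once if the scraper is pressed on the fixture with more than 25 N (contact force between scraper and fixture above 25 N).
It fails at once if the fingers touch the scrap (contact force between the fingers and scrap above 0.5 N).
It fails at once if the good stud is shifted by more than 10 mm (distance of clamp_stud_center from where it was at the start of the episode above 0.01 m).
It fails at once if the bottle or a vial is shifted by more than 20 mm or knocked over (distance of any of dropper_bottle, vial_a, vial_b, vial_c from where it was at the start of the episode above 0.02 m or angle between any of dropper_bottle, vial_a, vial_b, vial_c's own z axis and vertical above 0.5 rad).
It also fails if it takes over 64 s, if anything falls off the work surface, if the arm or the gripper's body presses on something with over 40 N, if the wrist force passes 120 N, or if a joint passes its speed limit or range.

## Working session

There is one attempt and no reset: what is moved stays moved. The work goes in short steps, Python scripts to look and compute and a tool call to move; the robot and the scene stay as the last step left them, time stands still between calls to the robot, and variables do not carry over. Pictures are saved under pics/ and viewed, at most 10 in all, crops included, and the job is handed in when it is done.

Besides the shell and the picture viewer there is one more tool, called after "Call:" as name(argument=value, ...) on one line, values as JSON. apply_moves: Moves the arm, as the interface text tells. Shifts and turns lie within -1 to 1; 1 stands for 250 mm of shift or 30 degrees of turn. Its arguments: {"type":"object","properties":{"steps":{"type":"array"},"jaw":{"type":"number"},"newtons":{"type":"number"}},"required":["steps"]}

```bash
mkdir -p pics; ls; python3 - <<'E'
from station import *
import cv2
for n in("scene","side","wrist"):
    m=camera_model(n);print(n,m)
    cv2.imwrite(f"pics/{n}0.png",grab_frame(n))
s=get_state();print(s)
E
```

```text
pics
scene {'fx': 392.02934424994805, 'fy': 392.02934424994805, 'cx': 278.3171440407816, 'cy': 212.21159501361703, 'k1': 0.037037715530595434, 'xyz': array([0.22730889, 0.39457724, 0.72685412]), 'rotation': array([-2.4458328 ,  0.01711387, -2.66840404])}
side {'fx': 428.84005129212267, 'fy': 428.84005129212267, 'cx': 280.75635435835295, 'cy': 210.65316785555655, 'k1': -0.0899312181785285, 'xyz': array([0.12303661, 0.46308965, 0.58972033]), 'rotation': array([-2.24568563,  0.02151433, -2.58704079])}
wrist {'fx': 353.5999501096294, 'fy': 353.5999501096294, 'cx': 276.51631170453595, 'cy': 205.3638021868135, 'k1': -0.023004432523335547, 'xyz': array([ 0.67395547, -0.06857039,  0.38420154]), 'rotation': array([ 2.87550372e+00, -7.41694361e-04, -3.14108484e+00])}
{'t': 0.15, 'q': array([ 2.88112998e-01,  3.59222268e-01,  1.12814388e-02, -2.68182239e-04,
       -1.22408868e+00, -2.88088119e-01]), 'qd': array([-0.00022265, -0.00235841,  0.00423238,  0.00041587,  0.00091802,
        0.00014845]), 'joint_efforts': array([ 1.39394037e-04, -5.83274567e+01,  2.93289685e+01,  7.00122759e+00,
        8.75052094e-03, -9.76538854e-05]), 'eef_pos': array([ 6.74636700e-01, -1.14756543e-05,  2.25840794e-01]), 'ee_rot': array([ 3.14033865e+00, -1.08653148e-04, -1.57086266e+00]), 'force': array([-0.02285363,  0.43832401,  0.27263689]), 'moment': array([ 0.02175377, -0.02225941, -0.03415705]), 'gripper_force': 0.0, 'width': 0.08768922760338796}
```

View pics/scene0.png

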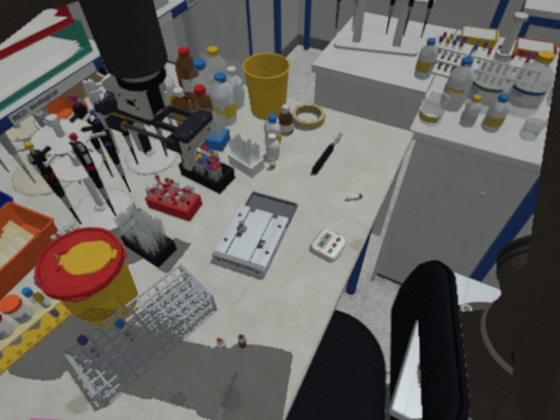

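View pics/side0.png

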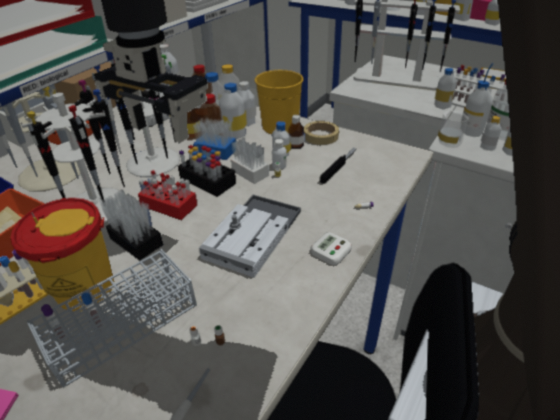

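```bash
python3 -c "
import station;print({k:v for k,v in vars(station).items() if not k.startswith('_')})"
```

```text
{'grab_frame': <function make.<locals>.drawn_camera at 0x7f0dfb7d40e0>, 'camera_model': <function make.<locals>.<lambda> at 0x7f0dfb7d4680>, 'job_done': <function connect.<locals>.done at 0x7f0dfb74b7e0>, 'get_state': <function make.<locals>.<lambda> at 0x7f0dfb7d45e0>, 'Unreachable': <class 'station.Unreachable'>, 'hold_point_z': 0.0188}
```

```bash
cat > h.py <<'E'
import numpy as np, cv2
from scipy.spatial.transform import Rotation as R
def prep(m):
    m=dict(m); m['R']=R.from_euler('xyz',m['rotation']).as_matrix(); return m
def proj(m,P):
    P=np.atleast_2d(P); c=(P-m['xyz'])@m['R']; s=c[:,:2]/c[:,2:]
    s=s*(1+m['k1']*(s**2).sum(1,keepdims=True))
    return s*[m['fx'],m['fy']]+[m['cx'],m['cy']]
def back(m,px,z):
    px=np.atleast_2d(px).astype(float); d=(px-[m['cx'],m['cy']])/[m['fx'],m['fy']]; s=d.copy()
    for _ in range(20): s=d/(1+m['k1']*(s**2).sum(1,keepdims=True))
    w=np.c_[s,np.ones(len(s))]@m['R'].T
    return m['xyz']+w*((z-m['xyz'][2])/w[:,2])[:,None]
E
python3 - <<'E'
from station import *; from h import *
a=cv2.imread('pics/scene0.png')[130:280,200:360]; b=cv2.imread('pics/side0.png')[130:280,195:365]
cv2.imwrite('pics/crop0.png',cv2.resize(a,None,fx=4,fy=4,interpolation=cv2.INTER_CUBIC))
m=prep(camera_model('scene'))
print(back(m,[[255,235],[314,172],[341,136],[270,125],[273,155],[287,130]],0.01))
E
```

```text
[[ 0.52786402 -0.04914086  0.01      ]
 [ 0.48996963 -0.2949841   0.01      ]
 [ 0.48011331 -0.46082753  0.01      ]
 [ 0.68413365 -0.41744114  0.01      ]
 [ 0.61612242 -0.3062815   0.01      ]
 [ 0.62927099 -0.41850664  0.01      ]]
```

View pics/crop0.png

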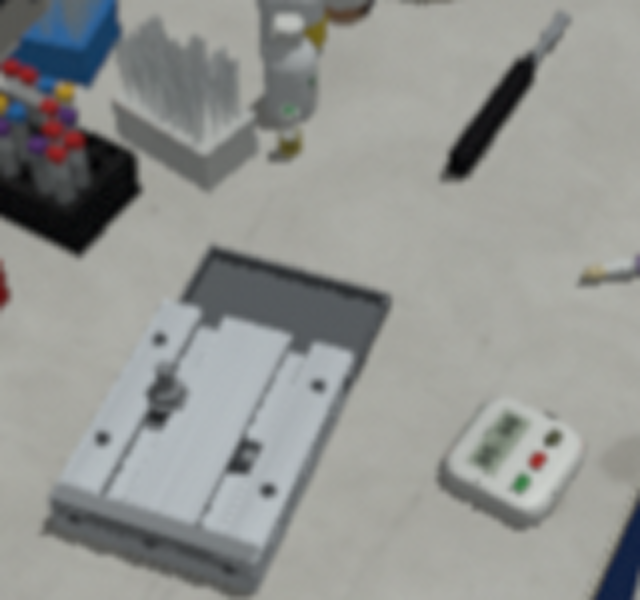

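View pics/wrist0.png

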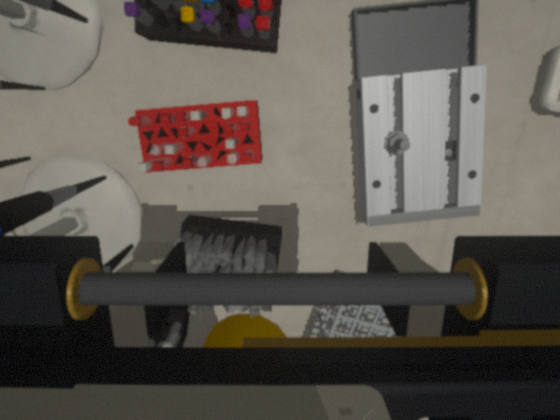

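```bash
python3 - <<'E'
from station import *; from h import *
from scipy.optimize import least_squares
w=prep(camera_model('wrist'));s=prep(camera_model('scene'))
C=np.array([[-75,-60,30],[-75,60,30],[75,60,30],[75,-60,30]])/1e3
pw=np.array([[361,78],[486,66],[481,207],[366,215]]);ps=np.array([[241.2,205],[288.7,216.7],[264.5,269.5],[213.7,253.7]])
def T(p,P): return P@R.from_euler('z',p[2]).as_matrix().T+[p[0],p[1],0]
f=lambda p:np.r_[(proj(w,T(p,C))-pw).ravel(),(proj(s,T(p,C))-ps).ravel()]
r=least_squares(f,[.53,-.05,1.57]);print(r.x,r.fun.round(1))
inv=lambda X:(X-[r.x[0],r.x[1],0])@R.from_euler('z',r.x[2]).as_matrix()
print('scrap wrist',inv(back(w,[[451,150]],.02)),'scene',inv(back(s,[[200+245/4,130+457/4]],.02)))
print('scraper end,tip',back(s,[[200+453/4,130+172/4],[200+525/4,130+65/4],[200+564/4,130+17/4]],.011))
print(back(s,[[271,168],[355,197],[220,343],[241,346],[273,167],[330,243],[276,135]],.0))
E
```

```text
[ 0.52660675 -0.03357636  1.67769961] [-0.4 -4.9  1.1 -6.2 -0.3  4.5  1.   8.1 -0.3 -1.2 -0.1  0.8 -0.8  1.
 -2.1 -0.1]
scrap wrist [[0.00854748 0.03192568 0.02      ]] scene [[0.00949822 0.02680719 0.02      ]]
scraper end,tip [[ 0.48985446 -0.28979762  0.011     ]
 [ 0.48781695 -0.40718315  0.011     ]
 [ 0.48256921 -0.46681223  0.011     ]]
[[ 0.60253941 -0.26819463  0.        ]
 [ 0.36678416 -0.26821229  0.        ]
 [ 0.46718477  0.19487871  0.        ]
 [ 0.42877609  0.1820486   0.        ]
 [ 0.59952634 -0.27394612  0.        ]
 [ 0.36903535 -0.11118127  0.        ]
 [ 0.65337999 -0.3956403   0.        ]]
```

Call:
apply_moves(steps=[{"translation":[-0.1,-0.08,0],"rotation":[0,0,0]},{"translation":[-0.2,-0.16,0],"rotation":[0,0,0]},{"translation":[-0.3,-0.24,0],"rotation":[0,0,0]},{"translation":[-0.4,-0.32,0],"rotation":[0,0,0]},{"translation":[-0.5,-0.4,0],"rotation":[0,0,0]},{"translation":[-0.6,-0.48,0],"rotation":[0,0,0]},{"translation":[-0.68,-0.52,0],"rotation":[0,0,0]},{"translation":[-0.68,-0.52,0],"rotation":[0,0,0]},{"translation":[-0.68,-0.52,0],"rotation":[0,0,0]},{"translation":[-0.68,-0.52,0],"rotation":[0,0,0]}])

```text
t: 0.98
eef_pos: [0.5054, -0.13, 0.2268]
ee_rot: [-3.141, 0.0, -1.571]
force: [1.1, -0.3, 0.9]
width: 0.088
gripper_force: 0.0
```

```bash
python3 - <<'E'
from station import *; from h import *
import pickle
m=camera_model('wrist');im=grab_frame('wrist');pickle.dump(m,open('w1.pkl','wb'))
cv2.imwrite('pics/w1.png',im);cv2.imwrite('pics/w1v.png',cv2.resize(im,(800,600),interpolation=cv2.INTER_CUBIC));print(m['xyz'],get_state()['eef_pos'])
E
```

```text
[ 0.50439444 -0.19855096  0.38525575] [ 0.50558894 -0.12975695  0.22655041]
```

View pics/w1v.png

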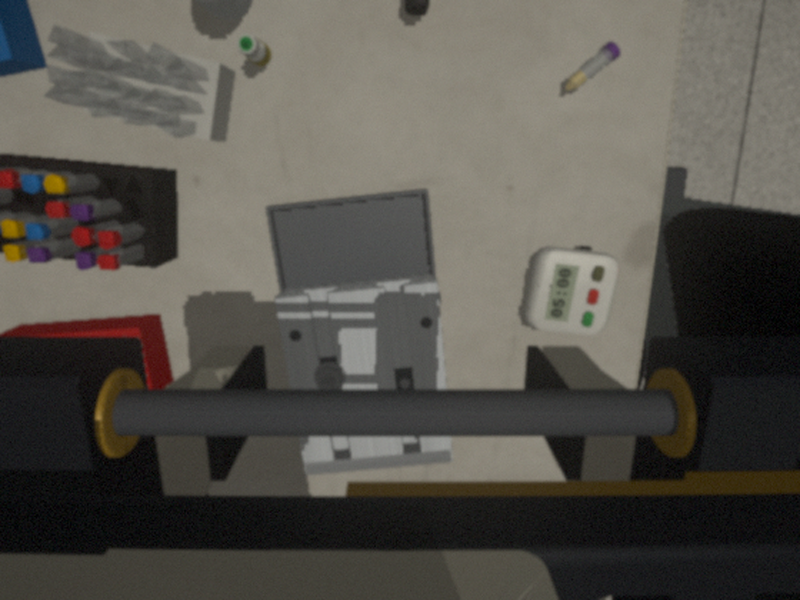

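```bash
cat > fit.py <<'E'
from station import *; from h import *
import pickle
from scipy.optimize import least_squares
w=prep(pickle.load(open('w1.pkl','rb')))
w0=prep({'fx': 353.5999501096294, 'fy': 353.5999501096294, 'cx': 276.51631170453595, 'cy': 205.3638021868135, 'k1': -0.023004432523335547, 'xyz': np.array([ 0.67395547, -0.06857039,  0.38420154]), 'rotation': np.array([ 2.87550372e+00, -7.41694361e-04, -3.14108484e+00])})
s=prep(camera_model('scene'))
C=np.array([[-75,-60,30],[-75,60,30],[75,60,30],[75,-60,30]])/1e3
M=[(w0,C,[[361,78],[486,66],[481,215],[366,223]]),(w,C,[[194,207],[306,196],[315,322.5],[213.5,331.5]]),(s,C[:2],[[241.2,205],[288.7,216.7]])]
def T(p,P): return P@R.from_euler('z',p[2]).as_matrix().T+[p[0],p[1],0]
f=lambda p:np.concatenate([(proj(m,T(p,c))-q).ravel() for m,c,q in M])
r=least_squares(f,[.53,-.05,1.57])
inv=lambda X:(X-[r.x[0],r.x[1],0])@R.from_euler('z',r.x[2]).as_matrix()
E
python3 - <<'E'
from fit import *
print(r.x,r.fun.round(1))
print('scrap',inv(back(w0,[[451,150]],.02)),inv(back(s,[[200+245/4,130+457/4]],.02)),inv(back(w,[[404/1.4286,378/1.4286]],.02)))
print(proj(s,T(r.x,C[2:])))
print('stud',inv(back(w0,[[397,142]],.055)))
print('vial',back(w,[[255/1.4286,52/1.4286]],.02),'bottle',back(w,[[220/1.4286,15/1.4286]],.06), 'handle end',back(w,[[415/1.4286,12/1.4286]],.011))
for n,m in(('scene',s),('side',prep(camera_model('side'))),('w0',w0)):
    im=cv2.imread('pics/%s0.png'%n.replace('w0','wrist'));
    for P in ([-75,-60,30],[-75,60,30],[75,60,30],[75,-60,30],[75,60,0],[75,-60,0],[63,28,30],[-75,28,30],[-75,-28,30],[63,-28,30]):
        u=proj(m,T(r.x,np.array([P])/1e3))[0]; print(n,P,u.round(1))
E
```

```text
[ 0.52625243 -0.03039049  1.66912076] [ 0.3 -2.   1.5 -2.1 -1.1 -0.1  0.5  2.6 -2.1  0.6  0.4  0.8  1.2  0.5
 -0.7  0.2 -0.6 -0.3 -0.4  2. ]
scrap [[0.00506993 0.03203342 0.02      ]] [[0.00606263 0.02684782 0.02      ]] [[0.00317496 0.02828208 0.02      ]]
[[262.68582258 271.8676033 ]
 [210.79272387 254.52429739]]
stud [[-0.01263583 -0.03513335  0.055     ]]
vial [[ 0.59841817 -0.26586105  0.02      ]] bottle [[ 0.60737811 -0.27870449  0.06      ]] handle end [[ 0.49157453 -0.29214929  0.011     ]]
scene [-75, -60, 30] [240.6 204.7]
scene [-75, 60, 30] [288.3 218.7]
scene [75, 60, 30] [262.7 271.9]
scene [75, -60, 30] [210.8 254.5]
scene [75, 60, 0] [263.4 279.3]
scene [75, -60, 0] [212.8 262.2]
scene [63, 28, 30] [250.8 262.5]
scene [-75, 28, 30] [275.3 214.9]
scene [-75, -28, 30] [253.  208.4]
scene [63, -28, 30] [226.8 254.6]
side [-75, -60, 30] [237.9 203.8]
side [-75, 60, 30] [288.6 218.7]
side [75, 60, 30] [252.9 267.2]
side [75, -60, 30] [197.9 247.7]
side [75, 60, 0] [254.  278.5]
side [75, -60, 0] [200.1 258.9]
side [63, 28, 30] [240.9 257.6]
side [-75, 28, 30] [274.6 214.6]
side [-75, -28, 30] [251.  207.6]
side [63, -28, 30] [215.4 248.7]
w0 [-75, -60, 30] [361.3  76. ]
w0 [-75, 60, 30] [487.5  63.9]
w0 [75, 60, 30] [479.9 214.9]
w0 [75, -60, 30] [366.5 225.6]
w0 [75, 60, 0] [465.3 207.3]
w0 [75, -60, 0] [360.  217.2]
w0 [63, 28, 30] [450.  206.9]
w0 [-75, 28, 30] [453.9  67.1]
w0 [-75, -28, 30] [395.   72.7]
w0 [63, -28, 30] [396.6 211.9]
```

Call:
apply_moves(steps=[{"translation":[-0.01,-0.12,-0.04],"rotation":[0,0,0]},{"translation":[-0.02,-0.24,-0.08],"rotation":[0,0,0]},{"translation":[-0.03,-0.36,-0.12],"rotation":[0,0,0]},{"translation":[-0.04,-0.48,-0.16],"rotation":[0,0,0]},{"translation":[-0.05,-0.6,-0.2],"rotation":[0,0,0]},{"translation":[-0.06,-0.72,-0.24],"rotation":[0,0,0]},{"translation":[-0.07,-0.84,-0.28],"rotation":[0,0,0]},{"translation":[-0.07,-0.96,-0.32],"rotation":[0,0,0]},{"translation":[-0.07,-0.96,-0.32],"rotation":[0,0,0]},{"translation":[-0.07,-0.96,-0.32],"rotation":[0,0,0]}])

```text
t: 1.87
eef_pos: [0.4873, -0.371, 0.1445]
ee_rot: [3.139, 0.001, -1.573]
force: [-0.1, 0.1, -0.1]
width: 0.0876
gripper_force: 0.0
```

```bash
python3 - <<'E'
from station import *; from h import *
import pickle
m=camera_model('wrist');im=grab_frame('wrist');pickle.dump(m,open('w2.pkl','wb'))
cv2.imwrite('pics/w2.png',im);cv2.imwrite('pics/w2v.png',cv2.resize(im,(800,600),interpolation=cv2.INTER_CUBIC));print(m['xyz'],get_state()['eef_pos'])
E
```

```text
[ 0.48686232 -0.43969872  0.30289461] [ 0.48769917 -0.37018776  0.14532173]
```

View pics/w2v.png

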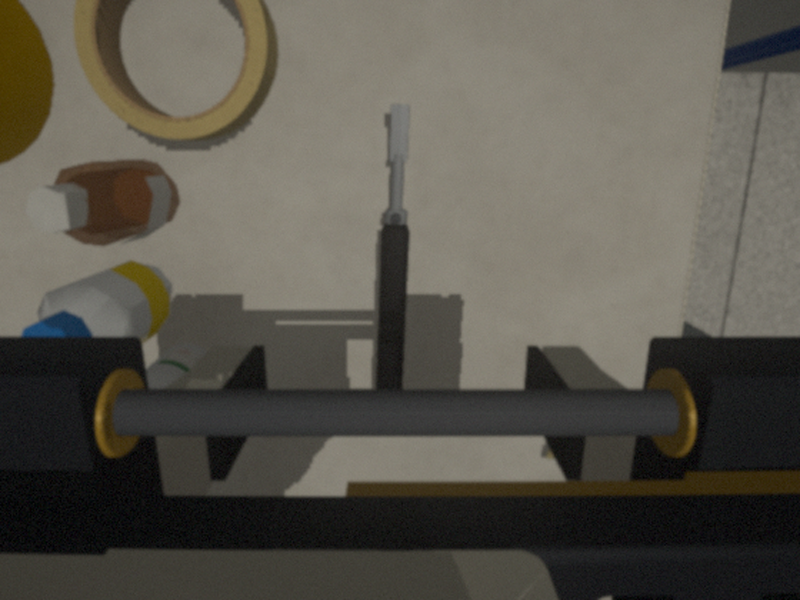

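```bash
python3 - <<'E'
from fit import *
m=prep(pickle.load(open('w2.pkl','rb')));k=560/800
print(back(m,np.array([[400,104],[397,216]])*k,.0125)); print(back(m,np.array([[395,227],[391,388]])*k,.022))
print('bottles',back(m,np.array([[135,300],[190,370],[548,450]])*k,.0),back(m,np.array([[135,300]])*k,.06))
E
```

```text
[[ 0.48348459 -0.46662417  0.0125    ]
 [ 0.48512924 -0.40609142  0.0125    ]]
[[ 0.4863011  -0.40109266  0.022     ]
 [ 0.48886119 -0.30311184  0.022     ]]
bottles [[ 0.64935729 -0.35275622  0.        ]
 [ 0.61982613 -0.30529093  0.        ]
 [ 0.38193169 -0.24561821  0.        ]] [[ 0.61716888 -0.36997855  0.06      ]]
```

Call:
apply_moves(steps=[{"translation":[0,-0.04,0],"rotation":[0,0,-0.065]},{"translation":[0,-0.04,-0.1],"rotation":[0,0,-0.065]},{"translation":[0,-0.04,-0.2],"rotation":[0,0,-0.065]},{"translation":[0,-0.04,-0.3],"rotation":[0,0,-0.065]},{"translation":[0,-0.04,-0.4],"rotation":[0,0,-0.065]},{"translation":[0,-0.04,-0.48],"rotation":[0,0,-0.065]},{"translation":[0,-0.04,-0.54],"rotation":[0,0,-0.065]},{"translation":[0,-0.04,-0.567],"rotation":[0,0,-0.065]},{"translation":[0,-0.04,-0.567],"rotation":[0,0,-0.065]},{"translation":[0,-0.04,-0.567],"rotation":[0,0,-0.065]}])

```text
t: 2.75
eef_pos: [0.4883, -0.3799, 0.0055]
ee_rot: [-3.141, -0.0, -1.604]
force: [-1.1, -0.3, 0.6]
width: 0.0879
gripper_force: 0.0
```

Call:
apply_moves(steps=[{"translation":[0,0,0],"rotation":[0,0,0]},{"translation":[0,0,0],"rotation":[0,0,0]},{"translation":[0,0,0],"rotation":[0,0,0]},{"translation":[0,0,0],"rotation":[0,0,0]},{"translation":[0,0,0],"rotation":[0,0,0]},{"translation":[0,0,0],"rotation":[0,0,0]},{"translation":[0,0,0],"rotation":[0,0,0]},{"translation":[0,0,0],"rotation":[0,0,0]},{"translation":[0,0,0],"rotation":[0,0,0]},{"translation":[0,0,0],"rotation":[0,0,0]}], jaw=1, newtons=60)

```text
t: 3.58
eef_pos: [0.4875, -0.38, 0.0048]
ee_rot: [3.142, 0.0, -1.605]
force: [0.6, -0.2, 0.3]
width: 0.0265
gripper_force: 0.0
```

```bash
python3 - <<'E'
from station import *
s=get_state();print(s['t'],s['eef_pos'],s['ee_rot'],s['width'],s['gripper_force'],s['force'],s['moment'],s['q'])
E
```

```text
3.5833 [ 0.48747086 -0.38003639  0.00476933] [ 3.14154478e+00  5.49754271e-06 -1.60487853e+00] 0.02653035574285438 0.0 [ 0.60995049 -0.2459154   0.28052243] [-0.00993334 -0.0252416  -0.00170739] [-3.46665387e-01  4.86266376e-01 -3.62305661e-01  1.43570379e-05
 -7.22271536e-01  3.12572407e-01]
```

Call:
apply_moves(steps=[{"translation":[0,0,0],"rotation":[0,0,0]},{"translation":[0,0,0],"rotation":[0,0,0]},{"translation":[0,0,0],"rotation":[0,0,0]},{"translation":[0,0,0],"rotation":[0,0,0]},{"translation":[0,0,0.04],"rotation":[0,0,0]},{"translation":[0,0,0.16],"rotation":[0,0,0]},{"translation":[0,0,0.28],"rotation":[0,0,0]},{"translation":[0,0,0.4],"rotation":[0,0,0]},{"translation":[0,0,0.52],"rotation":[0,0,0]},{"translation":[0,0,0.62],"rotation":[0,0,0]}])

```text
t: 4.42
eef_pos: [0.4876, -0.3802, 0.163]
ee_rot: [-3.14, -0.001, -1.605]
force: [1.4, 0.0, -1.9]
width: 0.0155
gripper_force: 60.0
```

```bash
python3 - <<'E'
from station import *; from h import *
im=grab_frame('side');im2=grab_frame('wrist')
cv2.imwrite('pics/v3.png',np.vstack([np.hstack([cv2.resize(im[60:200,240:440],(800,560))[:300]]),cv2.resize(im2[40:260,130:430],(800,587))[:300]]))
s=get_state();print(s['t'],s['eef_pos'],s['ee_rot'],s['width'],s['gripper_force'],s['force'],s['moment'])
E
```

```text
4.5167 [ 0.48974595 -0.38137618  0.16586909] [-3.13378135 -0.00392988 -1.60409608] 0.015750089574082055 59.97424364089966 [ 0.06460685 -0.70889957 -1.64330413] [-0.09813843 -0.09354687 -0.01061879]
```

View pics/v3.png

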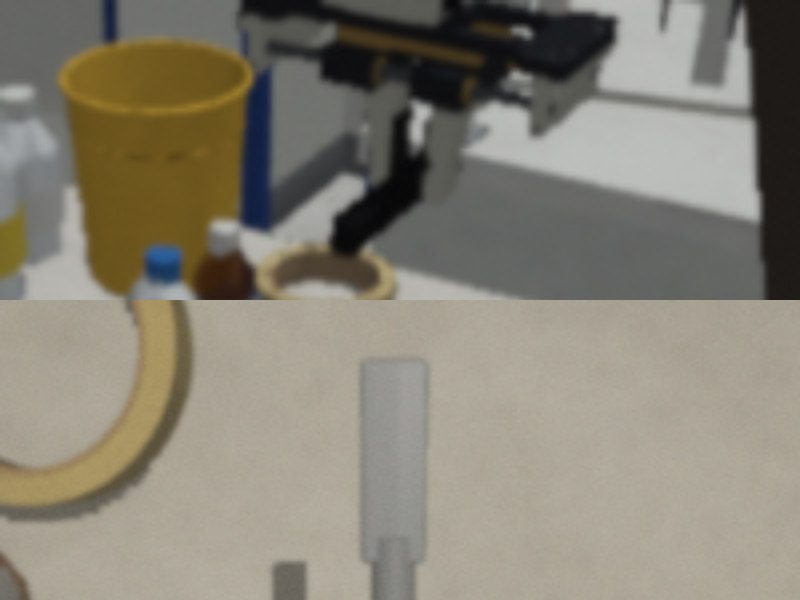

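```bash
python3 - <<'E'
from station import *; from h import *
s=get_state();m=prep(camera_model('wrist'));p=s['eef_pos'];Rt=R.from_euler('xyz',s['ee_rot'])
print(p,s['ee_rot'])
for dz in(.004,.0065,.009):
  P=back(m,[[130+394/2.667,40+58/2.668],[130+393/2.667,40+262/2.668]],p[2]+dz); print(dz,Rt.inv().apply(P-p).round(4),np.linalg.norm(P[0]-P[1]))
E
```

```text
[ 0.48974595 -0.38137618  0.16586909] [-3.13378135 -0.00392988 -1.60409608]
0.004 [[ 0.0874  0.0013 -0.0037]
 [ 0.0564  0.0011 -0.0038]] 0.03096515997510528
0.0065 [[ 0.0871  0.0013 -0.0062]
 [ 0.0566  0.0011 -0.0063]] 0.030464917130983114
0.009 [[ 0.0868  0.0012 -0.0087]
 [ 0.0568  0.0011 -0.0088]] 0.029964674286860945
```

Call:
apply_moves(steps=[{"translation":[0,0.08,0],"rotation":[0,0,0.03]},{"translation":[0,0.2,0],"rotation":[0,0,0.06]},{"translation":[0,0.32,0],"rotation":[0,0,0.1]},{"translation":[0,0.44,0],"rotation":[0,0,0.13]},{"translation":[0,0.56,0],"rotation":[0,0,0.16]},{"translation":[0,0.68,0],"rotation":[0,0,0.19]},{"translation":[0,0.8,0],"rotation":[0,0,0.22]},{"translation":[0,0.9,0],"rotation":[0,0,0.25]},{"translation":[0,0.97,0],"rotation":[0,0,0.25]},{"translation":[0,1.0,0],"rotation":[0,0,0.25]}])

```text
t: 5.35
eef_pos: [0.4871, -0.1281, 0.1601]
ee_rot: [-3.141, 0.0, -1.472]
force: [0.2, -0.7, -1.5]
width: 0.0155
gripper_force: 60.0
```

Call:
apply_moves(steps=[{"translation":[0,0.08,0],"rotation":[0.1,0.01,0]},{"translation":[0,0.16,0],"rotation":[0.2,0.02,0]},{"translation":[0,0.24,0],"rotation":[0.3,0.03,0]},{"translation":[0,0.34,0],"rotation":[0.4,0.04,0]},{"translation":[0,0.44,0],"rotation":[0.5,0.05,0]},{"translation":[0,0.54,0],"rotation":[0.6,0.06,0]},{"translation":[0,0.64,0],"rotation":[0.7,0.07,0]},{"translation":[0,0.7,0],"rotation":[0.8,0.08,0]},{"translation":[0,0.75,0],"rotation":[0.9,0.09,0]},{"translation":[0,0.75,0],"rotation":[0.995,0.098,0]}])

```text
t: 6.18
eef_pos: [0.4875, 0.0591, 0.1603]
ee_rot: [-3.141, 0.527, -1.472]
force: [0.1, -0.4, -1.1]
width: 0.0153
gripper_force: 60.0
```

```bash
python3 - <<'E'
from station import *
s=get_state();print(s['t'],s['eef_pos'],s['ee_rot'],s['width'],s['q'])
E
```

```text
6.1833 [0.4875311  0.05910497 0.16029387] [-3.14120997  0.52676536 -1.4721083 ] 0.0153088868771406 [ 0.06240436  0.21483486 -0.24719934 -0.57121418 -1.19247863  0.27481137]
```

Call:
apply_moves(steps=[{"translation":[0,0,-0.03],"rotation":[0.1,0.01,0]},{"translation":[0,0,-0.06],"rotation":[0.2,0.02,0]},{"translation":[0,0,-0.09],"rotation":[0.3,0.03,0]},{"translation":[0,0,-0.12],"rotation":[0.4,0.04,0]},{"translation":[0,0,-0.15],"rotation":[0.498,0.049,0]},{"translation":[0,0,-0.18],"rotation":[0.498,0.049,0]},{"translation":[0,0,-0.21],"rotation":[0.498,0.049,0]},{"translation":[0,0,-0.21],"rotation":[0.498,0.049,0]},{"translation":[0,0,-0.21],"rotation":[0.498,0.049,0]},{"translation":[0,0,-0.21],"rotation":[0.498,0.049,0]}])

```text
t: 7.02
eef_pos: [0.4877, 0.0578, 0.1081]
ee_rot: [-3.141, 0.784, -1.472]
force: [0.2, -0.5, -0.5]
width: 0.0154
gripper_force: 60.0
```

```bash
python3 - <<'E'
from station import *; from h import *
import pickle
m=camera_model('wrist');im=grab_frame('wrist');sd=grab_frame('side');sc=grab_frame('scene');pickle.dump(m,open('w4.pkl','wb'))
cv2.imwrite('pics/w4.png',im);cv2.imwrite('pics/s4.png',sc);cv2.imwrite('pics/d4.png',sd)
a=cv2.resize(im[:230,60:500],(480,251));
v=np.zeros((600,800,3),np.uint8); v[:300,:400]=cv2.resize(sc[195:285,200:320],(400,300),interpolation=cv2.INTER_CUBIC)
v[:300,400:]=cv2.resize(sd[195:285,190:310],(400,300),interpolation=cv2.INTER_CUBIC)
v[300:,:]=cv2.resize(im[0:210],(800,300),interpolation=cv2.INTER_CUBIC)
cv2.imwrite('pics/v4.png',v)
s=get_state();print(s['t'],s['eef_pos'],s['ee_rot'],s['force'],s['moment'])
E
```

```text
7.1667 [0.48773352 0.05786541 0.10819872] [-3.14034907  0.78475296 -1.47159053] [ 0.12134004 -0.19192995 -1.07287683] [-2.67245291 -0.27269825 -0.01123396]
```

View pics/v4.png

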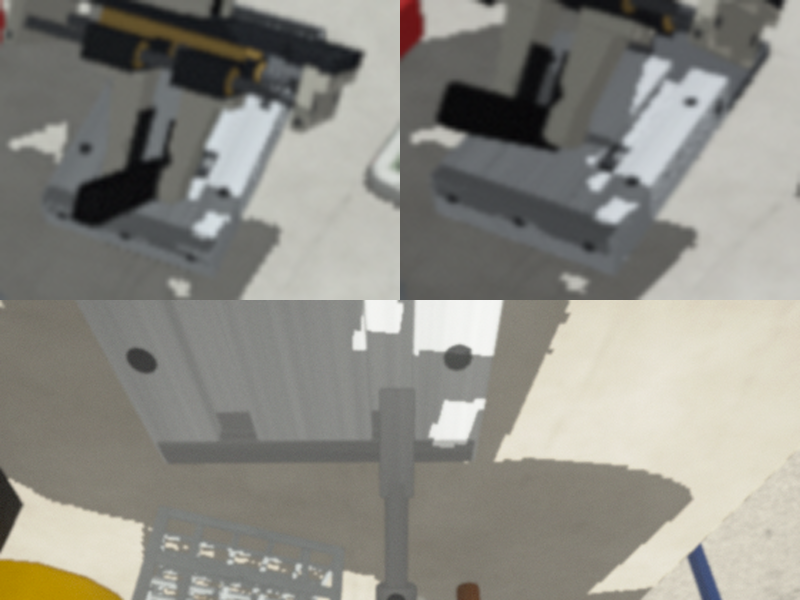

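```bash
python3 - <<'E'
from fit import *
m=prep(pickle.load(open('w4.pkl','rb')));im=cv2.imread('pics/w4.png')
g=im.mean(2)
for r_ in(90,94,100,104): print(r_,'R',g[r_,148:186].astype(int),'L',g[r_,255:294].astype(int))
px=np.array([[222,438],[257,438],[373,438],[165,445],[474,445],[167,462],[472,459]],float);px[:,1]-=300;px*=.7
print(inv(back(m,px,.03)).round(4)*1e3)
s=get_state();Rt=R.from_euler('xyz',s['ee_rot'])
for y in(0,.0012):
  P=s['eef_pos']+Rt.apply([[.0868,y,-.0087],[.0868,y,-.0037]]);print(inv(P).round(4),proj(m,P))
print('tip px',397*.7,88*.7)
E
```

```text
90 R [134 132 128 126 127 123 122 114 108 108 109 107 108 109 109 109 107 108
 110 109 107 110 108 107 107 111 107 108 108 116 125 133 134 134 135 133
 133 133] L [135 136 137 137 132 123 114 111 110 109 108 113 116 117 116 118 118 116
 116 117 115 118 119 118 117 119 122 118 118 118 116 114 118 119 120 128
 134 133 137]
94 R [139 134 132 128 124 119 113 106 109 105 106 103 103 105 106 105 103 103
 105 110 103 106 105 108 109 104 105 103 105 104 112 118 129 136 134 133
 133 133] L [133 137 137 134 130 118 109 104 106 107 105 112 113 117 118 118 119 116
 118 117 116 116 113 115 116 120 119 120 118 120 117 118 117 116 117 126
 134 135 135]
100 R [110 108 109 109 108 107 110 108 107 107 108 109 110 108 108 105 106 107
 106 108 107 105 110 107 107 106 107 105 104 106 107 108 107 108 108 106
 111 107] L [105 104 103 101 102 103 104 104 102 101 105 109 115 114 116 114 117 115
 114 117 115 115 115 116 117 118 117 117 117 115 114 116 118 114 107 103
 105 104 103]
104 R [102 102 102 103 101 100 102 101  99 101 100  99 100 101 102 103 102 102
 100 101 100 101 100  99  99 101 105 102 100 101 102 102 101 100 102 100
 101 100] L [104 101 103 102 100 104 101 104 102 102 105 110 115 116 115 114 115 116
 114 117 116 114 115 114 116 117 121 120 117 116 115 116 117 112 111 105
 105 103 105]
[[ 63.2 -33.   30. ]
 [ 63.2 -20.1  30. ]
 [ 63.3  22.2  30. ]
 [ 66.5 -55.3  30. ]
 [ 66.6  59.5  30. ]
 [ 75.3 -57.9  30. ]
 [ 73.7  59.7  30. ]]
[[0.024  0.0296 0.053 ]
 [0.0276 0.0296 0.0495]] [[274.85459546  62.26066832]
 [274.90805962  63.83971595]]
[[0.024  0.0308 0.053 ]
 [0.0276 0.0308 0.0495]] [[277.91165219  62.2630809 ]
 [277.86230021  63.84204331]]
tip px 277.9 61.599999999999994
```

Call:
apply_moves(steps=[{"translation":[0.009,0.001,0],"rotation":[0,0,0]},{"translation":[0.009,0.001,-0.02],"rotation":[0,0,0]},{"translation":[0.009,0.001,-0.04],"rotation":[0,0,0]},{"translation":[0.009,0.001,-0.06],"rotation":[0,0,0]},{"translation":[0.009,0.001,-0.07],"rotation":[0,0,0]},{"translation":[0.009,0.001,-0.08],"rotation":[0,0,0]},{"translation":[0.009,0.001,-0.088],"rotation":[0,0,0]},{"translation":[0.009,0.001,-0.096],"rotation":[0,0,0]},{"translation":[0.009,0.001,-0.096],"rotation":[0,0,0]},{"translation":[0.009,0.001,-0.096],"rotation":[0,0,0]}])

```text
t: 8.0
eef_pos: [0.4897, 0.0577, 0.0832]
ee_rot: [3.14, 0.786, -1.475]
force: [0.2, 0.1, -0.9]
width: 0.0155
gripper_force: 60.0
```

```bash
python3 - <<'E'
from fit import *
s=get_state();m=prep(camera_model('wrist'));im=grab_frame('wrist');cv2.imwrite('pics/w5.png',im)
print(s['t'],s['eef_pos'],s['force'],s['moment'])
g=im.mean(2)
C2=np.array([[63,y,30] for y in(-35,-21,21,35)])/1e3
p=proj(m,T(r.x,C2));print(p)
Rt=R.from_euler('xyz',s['ee_rot']);print(proj(m,s['eef_pos']+Rt.apply([.0868,.0012,-.0087])))
v=cv2.resize(im[0:240,120:440],(800,600),interpolation=cv2.INTER_CUBIC);cv2.imwrite('pics/v5.png',v)
E
```

```text
8.0 [0.48971609 0.05768612 0.08323663] [ 0.22952263  0.05950134 -0.94918791] [-2.64336283 -0.24242547 -0.0073258 ]
[[146.21880886 133.36623342]
 [174.85283958 133.26087796]
 [261.22032264 133.07780084]
 [290.07598985 133.06116517]]
[[278.06452254  61.94308375]]
```

View pics/v5.png

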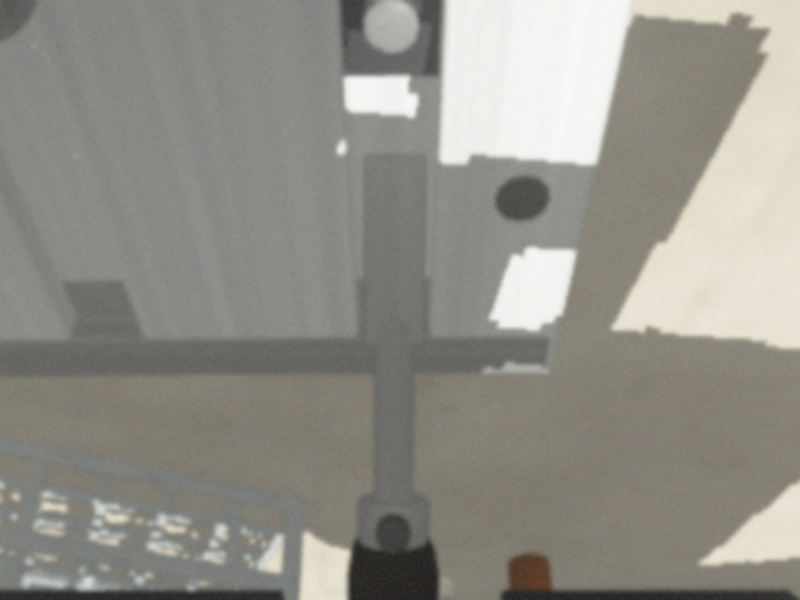

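Call:
apply_moves(steps=[{"translation":[0,0,-0.008],"rotation":[0,0,0]},{"translation":[0,0,-0.014],"rotation":[0,0,0]},{"translation":[0,0,-0.02],"rotation":[0,0,0]},{"translation":[0,0,-0.024],"rotation":[0,0,0]},{"translation":[0,0,-0.028],"rotation":[0,0,0]},{"translation":[0,0,-0.03],"rotation":[0,0,0]},{"translation":[0,0,-0.032],"rotation":[0,0,0]},{"translation":[0,0,-0.034],"rotation":[0,0,0]},{"translation":[0,0,-0.034],"rotation":[0,0,0]},{"translation":[0,0,-0.034],"rotation":[0,0,0]}])

```text
t: 8.88
eef_pos: [0.4897, 0.0577, 0.0748]
ee_rot: [3.14, 0.786, -1.474]
force: [0.6, 0.0, -1.3]
width: 0.0156
gripper_force: 60.0
```

```bash
cat > st.py <<'E'
from fit import *
s=get_state();Rt=R.from_euler('xyz',s['ee_rot'])
print(s['t'],s['eef_pos'].round(4),s['force'].round(2),s['moment'].round(3),s['width'],'tip(low) fix',(inv(s['eef_pos']+Rt.apply([.0868,.0012,-.0037]))*1e3).round(1))
E
python3 st.py
```

```text
8.8833 [0.4897 0.0577 0.0748] [ 0.55  0.04 -1.32] [-2.693 -0.249 -0.01 ] 0.015616072397742308 tip(low) fix [27.3 29.  16. ]
```

Free still. Feel in fine steps.

Call:
apply_moves(steps=[{"translation":[0,0,-0.001],"rotation":[0,0,0]},{"translation":[0,0,-0.002],"rotation":[0,0,0]},{"translation":[0,0,-0.003],"rotation":[0,0,0]},{"translation":[0,0,-0.004],"rotation":[0,0,0]},{"translation":[0,0,-0.005],"rotation":[0,0,0]},{"translation":[0,0,-0.006],"rotation":[0,0,0]},{"translation":[0,0,-0.007],"rotation":[0,0,0]},{"translation":[0,0,-0.008],"rotation":[0,0,0]},{"translation":[0,0,-0.008],"rotation":[0,0,0]},{"translation":[0,0,-0.008],"rotation":[0,0,0]}])

```text
t: 9.72
eef_pos: [0.4898, 0.058, 0.0732]
ee_rot: [3.141, 0.786, -1.474]
force: [-0.3, 3.1, 4.7]
width: 0.0157
gripper_force: 60.0
```

```bash
python3 st.py
```

```text
9.7167 [0.4898 0.058  0.0732] [-0.3   3.07  4.73] [-0.891  0.013  0.045] 0.015711896258866515 tip(low) fix [27.6 28.9 14.4]
```

Call:
apply_moves(steps=[{"translation":[0,0,0.003],"rotation":[0,0,0]},{"translation":[0,0,0.003],"rotation":[0,0,0]},{"translation":[0.001,-0.01,0.003],"rotation":[0,0,0]},{"translation":[0.002,-0.02,0.003],"rotation":[0,0,0]},{"translation":[0.003,-0.03,0.003],"rotation":[0,0,0]},{"translation":[0.004,-0.04,0.003],"rotation":[0,0,0]},{"translation":[0.006,-0.06,0.003],"rotation":[0,0,0]},{"translation":[0.008,-0.08,0.003],"rotation":[0,0,0]},{"translation":[0.01,-0.1,0.003],"rotation":[0,0,0]},{"translation":[0.012,-0.12,0.003],"rotation":[0,0,0]}])

```text
t: 10.55
eef_pos: [0.4928, 0.0271, 0.0736]
ee_rot: [3.14, 0.786, -1.475]
force: [-0.0, 3.0, 3.7]
width: 0.0155
gripper_force: 60.0
```

```bash
python3 st.py
```

```text
10.55 [0.4928 0.0271 0.0736] [-0.02  3.    3.69] [-0.88  -0.126  0.002] 0.01545264170626983 tip(low) fix [-3.4 29.  14.8]
```

Call:
apply_moves(steps=[{"translation":[0.001,-0.01,0.002],"rotation":[0,0,0]},{"translation":[0.002,-0.02,0.002],"rotation":[0,0,0]},{"translation":[0.003,-0.03,0.002],"rotation":[0,0,0]},{"translation":[0.004,-0.04,0.002],"rotation":[0,0,0]},{"translation":[0.005,-0.05,0.002],"rotation":[0,0,0]},{"translation":[0.006,-0.06,0.002],"rotation":[0,0,0]},{"translation":[0.007,-0.07,0.002],"rotation":[0,0,0]},{"translation":[0.008,-0.08,0.002],"rotation":[0,0,0]},{"translation":[0.009,-0.09,0.002],"rotation":[0,0,0]},{"translation":[0.009,-0.09,0.002],"rotation":[0,0,0]}])

```text
t: 11.38
eef_pos: [0.4951, 0.0046, 0.0739]
ee_rot: [3.14, 0.785, -1.475]
force: [0.2, -0.7, -0.5]
width: 0.0154
gripper_force: 60.0
```

```bash
python3 st.py; python3 - <<'E'
from fit import *
im=grab_frame('wrist');cv2.imwrite('pics/v6.png',cv2.resize(im[0:240,120:440],(640,480),interpolation=cv2.INTER_CUBIC))
E
```

```text
11.3833 [0.4951 0.0046 0.0739] [ 0.22 -0.67 -0.5 ] [-2.719 -0.22   0.05 ] 0.015407996923379338 tip(low) fix [-26.1  28.9  15.2]
```

View pics/v6.png

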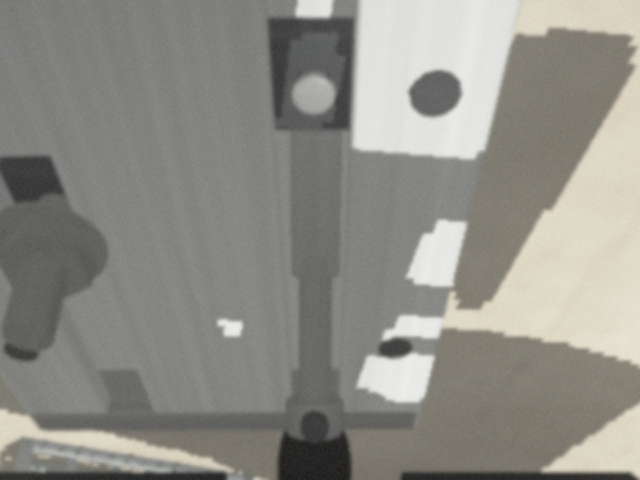

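Call:
apply_moves(steps=[{"translation":[0.001,-0.012,0],"rotation":[0,0,0]},{"translation":[0.002,-0.024,0],"rotation":[0,0,0]},{"translation":[0.004,-0.036,0],"rotation":[0,0,0]},{"translation":[0.005,-0.048,0],"rotation":[0,0,0]},{"translation":[0.006,-0.06,0],"rotation":[0,0,0]},{"translation":[0.007,-0.068,0],"rotation":[0,0,0]},{"translation":[0.008,-0.076,0],"rotation":[0,0,0]},{"translation":[0.008,-0.084,0],"rotation":[0,0,0]},{"translation":[0.009,-0.092,0],"rotation":[0,0,0]},{"translation":[0.01,-0.1,0],"rotation":[0,0,0]}])

```text
t: 12.27
eef_pos: [0.4974, -0.0131, 0.0775]
ee_rot: [-3.141, 0.798, -1.472]
force: [1.8, 25.7, 18.9]
width: 0.0151
gripper_force: 60.0
```

```bash
python3 st.py; python3 - <<'E'
from fit import *
m=prep(camera_model('wrist'));im=grab_frame('wrist');cv2.imwrite('pics/w7.png',im)
E
```

```text
12.2667 [ 0.4974 -0.0131  0.0775] [ 1.8  25.66 18.92] [ 9.895 -0.299 -0.866] 0.015137419102668257 tip(low) fix [-43.2  28.2  17.9]
```

Call:
apply_moves(steps=[{"translation":[-0.002,0.02,0.012],"rotation":[0,0,0]},{"translation":[-0.004,0.04,0.02],"rotation":[0,0,0]},{"translation":[-0.005,0.05,0.02],"rotation":[0,0,0]},{"translation":[-0.006,0.06,0.02],"rotation":[0,0,0]},{"translation":[-0.006,0.06,0.02],"rotation":[0,0,0]},{"translation":[-0.006,0.06,0.02],"rotation":[0,0,0]},{"translation":[-0.006,0.06,0.02],"rotation":[0,0,0]},{"translation":[-0.006,0.06,0.02],"rotation":[0,0,0]},{"translation":[-0.006,0.06,0.02],"rotation":[0,0,0]},{"translation":[-0.006,0.06,0.02],"rotation":[0,0,0]}])

```text
t: 13.15
eef_pos: [0.496, -0.0049, 0.079]
ee_rot: [3.14, 0.786, -1.475]
force: [0.1, 0.1, -1.9]
width: 0.0154
gripper_force: 60.0
```

```bash
python3 st.py; python3 - <<'E'
from fit import *
import pickle
m=camera_model('wrist');s=get_state();im=grab_frame('wrist');cv2.imwrite('pics/w8.png',im);pickle.dump((m,s),open('w8.pkl','wb'))
g=im.mean(2).astype(int)
print('col278',g[0:180:2,278]);print('row ',[ (r_,g[r_,250:310:2].tolist()) for r_ in(60,64,70,90)])
E
```

```text
13.15 [ 0.496  -0.0049  0.079 ] [ 0.09  0.07 -1.87] [-2.731 -0.224 -0.042] 0.01540889014438447 tip(low) fix [-35.7  29.   20.2]
col278 [ 68  75  74  86  93  91  91  89  90  93  90  92  96 122 174 183 174 172
 171 168 168 166 162 136  97  92  92  93  87 111 125 129 123 115 119 117
 116 121 117 117 114 117 115 116 115 116 117 114 118 114 115 113 114 115
 113 113 109 113 112 111 109 112 109 109 109 106 106 104 105 105 105 108
 103 105 104 105 104 105 101 101 103 103 105 104 104 106 104 105 103 102]
row  [(60, [124, 128, 130, 129, 132, 130, 130, 130, 130, 127, 128, 126, 127, 126, 125, 131, 125, 123, 111, 104, 92, 84, 135, 203, 221, 222, 223, 223, 223, 223]), (64, [127, 127, 132, 132, 135, 133, 130, 125, 123, 121, 123, 121, 120, 119, 123, 119, 122, 123, 122, 129, 131, 132, 149, 205, 223, 223, 223, 223, 224, 223]), (70, [126, 126, 130, 126, 127, 131, 126, 112, 115, 112, 114, 113, 114, 113, 117, 116, 116, 118, 115, 121, 133, 128, 124, 131, 144, 145, 146, 145, 146, 158]), (90, [127, 126, 129, 132, 125, 128, 131, 114, 113, 114, 110, 114, 111, 113, 116, 117, 113, 114, 116, 120, 128, 127, 124, 126, 126, 127, 127, 128, 128, 127])]
```

```bash
python3 - <<'E'
from fit import *
m,s=pickle.load(open('w8.pkl','rb'));m=prep(m)
print(inv(back(m,[[278,57],[278,2]],.02))*1e3)
m0=prep(pickle.load(open('w4.pkl','rb')))
g=cv2.imread('pics/w5.png').mean(2).astype(int);print(g[0:64,278])
E
```

```text
[[-38.67020164  28.98304304  20.        ]
 [-60.94565752  28.91919278  20.        ]]
[177 187 191 192 188 182 182 181 179 178 175 176 176 175 174 172 174 174
 171 165 144 120 105 101  99 102 101 103 109 141 193 232 239 240 240 240
 242 240 239 239 241 239 240 238 235 214 167 144 142 138 137 139 138 136
 138 138 140 137 139 137 134 126 121 121]
```

Call:
apply_moves(steps=[{"translation":[0,0,0.01],"rotation":[0.05,0.005,0]},{"translation":[0,0,0.02],"rotation":[0.1,0.01,0]},{"translation":[0,0,0.03],"rotation":[0.17,0.017,0]},{"translation":[0,0,0.04],"rotation":[0.24,0.024,0]},{"translation":[0,0,0.048],"rotation":[0.32,0.031,0]},{"translation":[0,0,0.048],"rotation":[0.398,0.039,0]},{"translation":[0,0,0.048],"rotation":[0.398,0.039,0]},{"translation":[0,0,0.048],"rotation":[0.398,0.039,0]},{"translation":[0,0,0.044],"rotation":[0.398,0.039,0]},{"translation":[0,0,0.04],"rotation":[0.398,0.039,0]}])

```text
t: 14.03
eef_pos: [0.4962, -0.0047, 0.0893]
ee_rot: [3.141, 0.994, -1.473]
force: [-1.7, -0.7, -0.5]
width: 0.0156
gripper_force: 60.0
```

```bash
python3 st.py
```

```text
14.0333 [ 0.4962 -0.0047  0.0893] [-1.73 -0.66 -0.49] [-3.144 -0.34   0.029] 0.01560153664541014 tip(low) fix [-21.9  28.7  18.6]
```

Call:
apply_moves(steps=[{"translation":[0,0,-0.004],"rotation":[0,0,0]},{"translation":[0,0,-0.007],"rotation":[0,0,0]},{"translation":[0,0,-0.01],"rotation":[0,0,0]},{"translation":[0,0,-0.012],"rotation":[0,0,0]},{"translation":[0,0,-0.014],"rotation":[0,0,0]},{"translation":[0,0,-0.016],"rotation":[0,0,0]},{"translation":[0,0,-0.018],"rotation":[0,0,0]},{"translation":[0,0,-0.019],"rotation":[0,0,0]},{"translation":[0,0,-0.02],"rotation":[0,0,0]},{"translation":[0,0,-0.02],"rotation":[0,0,0]}])

```text
t: 14.87
eef_pos: [0.4959, -0.0036, 0.0862]
ee_rot: [-3.14, 0.998, -1.471]
force: [-1.1, 2.9, 14.5]
width: 0.0154
gripper_force: 60.0
```

```bash
python3 st.py
```

```text
14.8667 [ 0.4959 -0.0036  0.0862] [-1.11  2.92 14.49] [1.3   0.257 0.079] 0.015351233306289763 tip(low) fix [-20.5  28.7  15.2]
```

Call:
apply_moves(steps=[{"translation":[0,0,0.004],"rotation":[0,0,0]},{"translation":[0.001,-0.01,0.004],"rotation":[0,0,0]},{"translation":[0.002,-0.02,0.004],"rotation":[0,0,0]},{"translation":[0.003,-0.03,0.004],"rotation":[0,0,0]},{"translation":[0.004,-0.04,0.004],"rotation":[0,0,0]},{"translation":[0.005,-0.05,0.004],"rotation":[0,0,0]},{"translation":[0.006,-0.056,0.004],"rotation":[0,0,0]},{"translation":[0.006,-0.06,0.004],"rotation":[0,0,0]},{"translation":[0.006,-0.064,0.004],"rotation":[0,0,0]},{"translation":[0.007,-0.068,0.004],"rotation":[0,0,0]}])

```text
t: 15.7
eef_pos: [0.4972, -0.0198, 0.087]
ee_rot: [3.14, 0.999, -1.473]
force: [-1.8, 6.1, 9.7]
width: 0.0154
gripper_force: 60.0
```

```bash
python3 st.py
```

```text
15.7 [ 0.4972 -0.0198  0.087 ] [-1.84  6.05  9.71] [1.737 0.395 0.276] 0.015373775995525658 tip(low) fix [-36.7  29.1  16. ]
```

Call:
apply_moves(steps=[{"translation":[0,-0.004,0.002],"rotation":[0,0,0]},{"translation":[0.001,-0.008,0.002],"rotation":[0,0,0]},{"translation":[0.001,-0.012,0.002],"rotation":[0,0,0]},{"translation":[0.002,-0.016,0.002],"rotation":[0,0,0]},{"translation":[0.002,-0.02,0.002],"rotation":[0,0,0]},{"translation":[0.002,-0.024,0.002],"rotation":[0,0,0]},{"translation":[0.003,-0.028,0.002],"rotation":[0,0,0]},{"translation":[0.003,-0.032,0.002],"rotation":[0,0,0]},{"translation":[0.003,-0.032,0.002],"rotation":[0,0,0]},{"translation":[0.003,-0.032,0.002],"rotation":[0,0,0]}])

```text
t: 16.53
eef_pos: [0.4975, -0.0253, 0.0883]
ee_rot: [3.139, 1.004, -1.473]
force: [-1.7, 14.0, 11.9]
width: 0.0154
gripper_force: 60.0
```

```bash
python3 st.py
```

```text
16.5333 [ 0.4975 -0.0253  0.0883] [-1.71 14.04 11.92] [ 4.265  0.34  -0.121] 0.015380788663066762 tip(low) fix [-41.9  29.4  17.1]
```

Call:
apply_moves(steps=[{"translation":[0,-0.003,0],"rotation":[0,0,0]},{"translation":[0.001,-0.006,0],"rotation":[0,0,0]},{"translation":[0.001,-0.009,0],"rotation":[0,0,0]},{"translation":[0.001,-0.012,0],"rotation":[0,0,0]},{"translation":[0.001,-0.014,0],"rotation":[0,0,0]},{"translation":[0.002,-0.016,0],"rotation":[0,0,0]},{"translation":[0.002,-0.016,0],"rotation":[0,0,0]},{"translation":[0.002,-0.016,0],"rotation":[0,0,0]},{"translation":[0.002,-0.016,0],"rotation":[0,0,0]},{"translation":[0.002,-0.016,0],"rotation":[0,0,0]}])

```text
t: 17.37
eef_pos: [0.4979, -0.0286, 0.0892]
ee_rot: [3.14, 1.006, -1.471]
force: [-0.5, 17.6, 15.6]
width: 0.0154
gripper_force: 60.0
```

```bash
python3 st.py; python3 - <<'E'
from fit import *
m=prep(camera_model('wrist'));s=get_state();im=grab_frame('wrist');cv2.imwrite('pics/w9.png',im)
g=im.mean(2).astype(int);print(g[0:90,278].tolist());print([g[r_,256:304:2].tolist() for r_ in(50,56,60,64,68,76)])
Rt=R.from_euler('xyz',s['ee_rot'])
for rot in(0,.03,.06,.1):
  c=np.array([[.0868,.0012,-.0062-.0025]]) # upper front corner
  a=np.array([.009,0,-.0062]); d=c-[0,0,-.0062]; q=[[ .0868*np.cos(rot),.0012, -.0062-.0025+.0868*np.sin(rot)]]
  print(rot,proj(m,s['eef_pos']+Rt.apply(q)))
for x in(-38,-41,-44,-47,-50): print(x,proj(m,T(r.x,np.array([[x,28,20]])/1e3)))
E
```

```text
17.3667 [ 0.4979 -0.0286  0.0892] [-0.54 17.58 15.64] [ 6.132  0.433 -0.139] 0.015421111122391473 tip(low) fix [-45.   29.1  17.9]
[124, 126, 125, 125, 125, 126, 124, 123, 128, 126, 124, 127, 126, 124, 125, 125, 125, 126, 124, 126, 124, 125, 127, 126, 127, 129, 123, 125, 123, 126, 123, 109, 84, 67, 62, 61, 62, 63, 62, 64, 65, 65, 64, 63, 62, 60, 59, 60, 60, 59, 57, 54, 59, 61, 56, 59, 70, 86, 96, 100, 100, 99, 98, 95, 96, 97, 95, 97, 98, 96, 95, 88, 78, 68, 65, 59, 58, 62, 77, 104, 116, 120, 122, 122, 121, 121, 119, 120, 115, 121]
[[74, 59, 55, 58, 59, 63, 58, 58, 56, 59, 61, 57, 58, 56, 57, 59, 58, 59, 61, 86, 121, 126, 126, 126], [85, 59, 60, 58, 56, 59, 59, 65, 71, 72, 71, 70, 59, 62, 58, 58, 58, 57, 61, 98, 122, 126, 126, 125], [93, 61, 61, 62, 67, 90, 100, 102, 97, 103, 98, 100, 98, 90, 69, 56, 59, 58, 61, 105, 125, 124, 127, 126], [99, 65, 60, 60, 85, 99, 102, 100, 99, 101, 95, 96, 98, 99, 85, 58, 59, 60, 65, 107, 123, 125, 127, 127], [110, 65, 56, 59, 77, 91, 94, 96, 97, 97, 97, 98, 95, 94, 73, 58, 57, 60, 66, 112, 125, 125, 125, 127], [123, 108, 102, 88, 79, 73, 69, 63, 64, 62, 59, 58, 62, 58, 60, 60, 55, 58, 78, 119, 126, 125, 128, 127]]
0 [[278.01267764  62.70742951]]
0.03 [[277.98541874  63.63848366]]
0.06 [[277.95876042  64.7403197 ]]
0.1 [[277.92415051  66.45754598]]
-38 [[275.16066297  79.60840012]]
-41 [[275.15278913  75.0367823 ]]
-44 [[275.14461527  70.28539058]]
-47 [[275.13612419  65.34354149]]
-50 [[275.12729738  60.19970009]]
```

Call:
apply_moves(steps=[{"translation":[-0.001,0.012,0.004],"rotation":[0,0,0]},{"translation":[-0.002,0.024,0.008],"rotation":[0,0,0]},{"translation":[-0.004,0.04,0.014],"rotation":[0,0,0]},{"translation":[-0.006,0.06,0.024],"rotation":[0,0,0]},{"translation":[-0.008,0.08,0.036],"rotation":[0,0,0]},{"translation":[-0.01,0.1,0.048],"rotation":[0,0,0]},{"translation":[-0.01,0.1,0.056],"rotation":[0,0,0]},{"translation":[-0.01,0.1,0.056],"rotation":[0,0,0]},{"translation":[-0.01,0.1,0.056],"rotation":[0,0,0]},{"translation":[-0.01,0.1,0.056],"rotation":[0,0,0]}])

```text
t: 18.25
eef_pos: [0.4965, -0.009, 0.0995]
ee_rot: [3.14, 0.995, -1.475]
force: [0.0, -0.9, -0.7]
width: 0.0154
gripper_force: 60.0
```

```bash
python3 st.py; python3 - <<'E'
from fit import *
m=prep(camera_model('wrist'));s=get_state();im=grab_frame('wrist');cv2.imwrite('pics/w10.png',im);pickle.dump((camera_model('wrist'),s),open('w10.pkl','wb'))
g=im.mean(2).astype(int);print(g[0:110,278].tolist());print([(r_,g[r_,250:310:2].tolist()) for r_ in(60,64,68,72,76,84)])
# bright/dark profile of the ferrule/handle start
print(g[110:240:2,278].tolist())
g0=cv2.imread('pics/w5.png').mean(2).astype(int);print(g0[110:240:2,278].tolist())
E
```

```text
18.25 [ 0.4965 -0.009   0.0995] [ 0.01 -0.89 -0.74] [-3.209 -0.3   -0.054] 0.015385955755704223 tip(low) fix [-26.2  28.8  28.7]
[97, 98, 97, 98, 98, 97, 94, 94, 97, 95, 95, 96, 95, 91, 80, 65, 63, 59, 59, 58, 61, 61, 62, 76, 103, 122, 124, 127, 128, 126, 127, 127, 128, 129, 130, 127, 129, 128, 129, 129, 131, 126, 132, 128, 130, 128, 129, 126, 130, 130, 132, 129, 131, 131, 127, 129, 125, 129, 131, 131, 129, 129, 130, 130, 131, 131, 127, 120, 120, 121, 122, 119, 122, 122, 119, 123, 123, 123, 120, 122, 123, 123, 122, 123, 121, 119, 121, 119, 119, 121, 120, 123, 119, 120, 121, 122, 120, 122, 120, 120, 119, 121, 121, 121, 121, 120, 121, 118, 121, 119]
[(60, [129, 129, 130, 132, 127, 131, 135, 133, 134, 132, 131, 129, 127, 130, 129, 132, 133, 134, 130, 133, 134, 132, 128, 129, 127, 128, 129, 128, 130, 130]), (64, [130, 129, 132, 132, 130, 132, 132, 135, 134, 134, 133, 131, 132, 129, 131, 132, 131, 130, 132, 131, 133, 131, 126, 128, 130, 124, 127, 130, 130, 127]), (68, [130, 132, 130, 131, 128, 129, 132, 127, 122, 119, 119, 119, 117, 118, 120, 121, 120, 120, 120, 123, 134, 129, 126, 128, 1
[... 422 characters left out ...]
 121, 123, 122, 119, 118, 120, 133, 127, 127, 130, 128, 130, 128, 128, 130, 127])]
[120, 120, 119, 117, 119, 120, 119, 119, 116, 118, 114, 110, 110, 109, 111, 111, 110, 110, 108, 108, 109, 111, 107, 108, 108, 110, 108, 111, 110, 108, 110, 106, 108, 109, 108, 109, 111, 109, 108, 109, 108, 107, 109, 109, 107, 109, 106, 112, 81, 66, 69, 65, 67, 67, 68, 55, 42, 45, 43, 41, 43, 42, 43, 42, 40]
[113, 115, 116, 116, 116, 115, 113, 111, 111, 111, 111, 110, 109, 112, 109, 108, 110, 111, 111, 108, 107, 112, 108, 108, 108, 110, 106, 106, 111, 109, 110, 110, 107, 108, 108, 109, 109, 108, 111, 107, 108, 110, 106, 107, 107, 106, 108, 109, 73, 62, 65, 63, 65, 66, 62, 59, 40, 35, 41, 39, 39, 39, 39, 37, 37]
```

Call:
apply_moves(steps=[{"translation":[-0.001,0.014,-0.01],"rotation":[-0.11,-0.011,0]},{"translation":[-0.003,0.028,-0.02],"rotation":[-0.22,-0.022,0]},{"translation":[-0.004,0.042,-0.032],"rotation":[-0.33,-0.033,0]},{"translation":[-0.006,0.058,-0.046],"rotation":[-0.44,-0.043,0]},{"translation":[-0.007,0.074,-0.06],"rotation":[-0.55,-0.054,0]},{"translation":[-0.009,0.09,-0.074],"rotation":[-0.66,-0.065,0]},{"translation":[-0.01,0.104,-0.088],"rotation":[-0.78,-0.077,0]},{"translation":[-0.011,0.116,-0.102],"rotation":[-0.89,-0.088,0]},{"translation":[-0.0125,0.127,-0.115],"rotation":[-0.995,-0.098,0]},{"translation":[-0.0125,0.127,-0.115],"rotation":[-0.995,-0.098,0]}])

```text
t: 19.13
eef_pos: [0.493, 0.0246, 0.0714]
ee_rot: [-3.141, 0.469, -1.471]
force: [-0.9, 1.2, -1.8]
width: 0.0155
gripper_force: 60.0
```

```bash
cat > st.py <<'E'
from fit import *
import sys
s=get_state();Rt=R.from_euler('xyz',s['ee_rot']);dl=float(sys.argv[1]) if len(sys.argv)>1 else .10
c,k=np.cos(dl),np.sin(dl)
f_=lambda x,z:[x*c-z*k,.0012,-.0062+x*k+z*c]
print(round(s['t'],2),s['eef_pos'].round(4),s['ee_rot'].round(3),s['force'].round(1),'tip low/up',(inv(s['eef_pos']+Rt.apply([f_(.0868,.0025),f_(.0868,-.0025)]))*1e3).round(1).tolist())
E
python3 st.py;python3 - <<'E'
from fit import *
m,s=pickle.load(open('w10.pkl','rb'));m=prep(m)
print(inv(back(m,[[278,23.5]],.02))*1e3)
m=prep(camera_model('wrist'));im=grab_frame('wrist');cv2.imwrite('pics/w11.png',im)
g=im.mean(2).astype(int);print(g[0:110,278].tolist())
for x in(-36,-38,-40,-42): print(x,proj(m,T(r.x,np.array([[x,28,20]])/1e3)))
E
```

```text
19.13 [0.493  0.0246 0.0714] [-3.141  0.469 -1.471] [-0.9  1.2 -1.8] tip low/up [[-16.6, 28.8, 28.0], [-19.3, 28.8, 32.3]]
[[-38.50300055  28.87882655  20.        ]]
[100, 101, 99, 99, 123, 171, 210, 223, 228, 229, 229, 228, 229, 229, 230, 229, 227, 231, 229, 230, 231, 231, 230, 230, 229, 230, 230, 231, 231, 229, 230, 231, 228, 230, 230, 231, 230, 230, 229, 230, 231, 229, 231, 231, 230, 230, 230, 230, 231, 231, 229, 229, 230, 230, 229, 230, 230, 230, 229, 230, 222, 194, 159, 138, 130, 132, 133, 143, 157, 171, 171, 175, 174, 173, 172, 175, 174, 174, 172, 174, 175, 172, 175, 174, 173, 175, 173, 173, 173, 174, 176, 173, 173, 173, 173, 173, 174, 174, 172, 173, 174, 174, 174, 174, 175, 171, 174, 171, 174, 173]
-36 [[276.26629947  13.16041722]]
-38 [[276.27208675   7.82216119]]
-40 [[276.27798108   2.39008347]]
-42 [[276.28398528  -3.13810336]]
```

Call:
apply_moves(steps=[{"translation":[0,0,-0.012],"rotation":[0,0,0]},{"translation":[0,0,-0.024],"rotation":[0,0,0]},{"translation":[0,0,-0.034],"rotation":[0,0,0]},{"translation":[0,0,-0.04],"rotation":[0,0,0]},{"translation":[0,0,-0.044],"rotation":[0,0,0]},{"translation":[0,0,-0.046],"rotation":[0,0,0]},{"translation":[0,0,-0.048],"rotation":[0,0,0]},{"translation":[0,0,-0.05],"rotation":[0,0,0]},{"translation":[0,0,-0.05],"rotation":[0,0,0]},{"translation":[0,0,-0.05],"rotation":[0,0,0]}])

```text
t: 20.02
eef_pos: [0.4934, 0.023, 0.0584]
ee_rot: [3.141, 0.471, -1.474]
force: [0.0, -0.2, -0.8]
width: 0.0153
gripper_force: 60.0
```

```bash
python3 st.py
```

```text
20.02 [0.4934 0.023  0.0584] [ 3.141  0.471 -1.474] [ 0.  -0.2 -0.8] tip low/up [[-18.1, 28.8, 14.9], [-20.8, 28.8, 19.1]]
```

Call:
apply_moves(steps=[{"translation":[0,0,-0.001],"rotation":[0,0,0]},{"translation":[0,0,-0.002],"rotation":[0,0,0]},{"translation":[0,0,-0.003],"rotation":[0,0,0]},{"translation":[0,0,-0.004],"rotation":[0,0,0]},{"translation":[0,0,-0.005],"rotation":[0,0,0]},{"translation":[0,0,-0.006],"rotation":[0,0,0]},{"translation":[0,0,-0.006],"rotation":[0,0,0]},{"translation":[0,0,-0.006],"rotation":[0,0,0]},{"translation":[0,0,-0.006],"rotation":[0,0,0]},{"translation":[0,0,-0.006],"rotation":[0,0,0]}])

```text
t: 20.85
eef_pos: [0.4933, 0.023, 0.0568]
ee_rot: [3.141, 0.471, -1.474]
force: [-0.2, -0.4, -1.5]
width: 0.0153
gripper_force: 60.0
```

```bash
python3 st.py
```

```text
20.85 [0.4933 0.023  0.0568] [ 3.141  0.471 -1.474] [-0.2 -0.4 -1.5] tip low/up [[-18.1, 28.8, 13.3], [-20.8, 28.8, 17.5]]
```

Call:
apply_moves(steps=[{"translation":[0,0,-0.001],"rotation":[0,0,0]},{"translation":[0,0,-0.002],"rotation":[0,0,0]},{"translation":[0,0,-0.003],"rotation":[0,0,0]},{"translation":[0,0,-0.004],"rotation":[0,0,0]},{"translation":[0,0,-0.005],"rotation":[0,0,0]},{"translation":[0,0,-0.006],"rotation":[0,0,0]},{"translation":[0,0,-0.006],"rotation":[0,0,0]},{"translation":[0,0,-0.006],"rotation":[0,0,0]},{"translation":[0,0,-0.006],"rotation":[0,0,0]},{"translation":[0,0,-0.006],"rotation":[0,0,0]}])

```text
t: 21.68
eef_pos: [0.4934, 0.0231, 0.0554]
ee_rot: [3.141, 0.472, -1.474]
force: [0.0, 1.6, 1.6]
width: 0.0156
gripper_force: 60.0
```

```bash
python3 st.py
```

```text
21.68 [0.4934 0.0231 0.0554] [ 3.141  0.472 -1.474] [0.  1.6 1.6] tip low/up [[-18.0, 28.8, 11.9], [-20.7, 28.8, 16.1]]
```

Call:
apply_moves(steps=[{"translation":[0.002,-0.016,-0.002],"rotation":[0,0,0]},{"translation":[0.003,-0.032,-0.002],"rotation":[0,0,0]},{"translation":[0.005,-0.048,-0.002],"rotation":[0,0,0]},{"translation":[0.006,-0.06,-0.002],"rotation":[0,0,0]},{"translation":[0.007,-0.068,-0.002],"rotation":[0,0,0]},{"translation":[0.007,-0.074,-0.002],"rotation":[0,0,0]},{"translation":[0.008,-0.08,-0.002],"rotation":[0,0,0]},{"translation":[0.008,-0.084,-0.002],"rotation":[0,0,0]},{"translation":[0.009,-0.088,-0.002],"rotation":[0,0,0]},{"translation":[0.009,-0.092,-0.002],"rotation":[0,0,0]}])

```text
t: 22.52
eef_pos: [0.4952, 0.0033, 0.0557]
ee_rot: [3.14, 0.477, -1.475]
force: [-1.9, 20.5, 11.7]
width: 0.0156
gripper_force: 60.0
```

```bash
python3 st.py .075
```

```text
22.52 [0.4952 0.0033 0.0557] [ 3.14   0.477 -1.475] [-1.9 20.5 11.7] tip low/up [[-38.8, 29.0, 13.6], [-41.4, 29.0, 17.8]]
```

Call:
apply_moves(steps=[{"translation":[0,-0.002,0.003],"rotation":[0,0,0]},{"translation":[0,-0.004,0.004],"rotation":[0,0,0]},{"translation":[0.001,-0.006,0.004],"rotation":[0,0,0]},{"translation":[0.001,-0.008,0.004],"rotation":[0,0,0]},{"translation":[0.001,-0.01,0.004],"rotation":[0,0,0]},{"translation":[0.001,-0.012,0.004],"rotation":[0,0,0]},{"translation":[0.001,-0.012,0.004],"rotation":[0,0,0]},{"translation":[0.001,-0.012,0.004],"rotation":[0,0,0]},{"translation":[0.001,-0.012,0.004],"rotation":[0,0,0]},{"translation":[0.001,-0.012,0.004],"rotation":[0,0,0]}])

```text
t: 23.35
eef_pos: [0.495, -0.0022, 0.0557]
ee_rot: [3.139, 0.473, -1.475]
force: [-1.5, 6.8, 3.7]
width: 0.0156
gripper_force: 60.0
```

```bash
python3 st.py .075
```

```text
23.35 [ 0.495  -0.0022  0.0557] [ 3.139  0.473 -1.475] [-1.5  6.8  3.7] tip low/up [[-44.5, 29.7, 13.8], [-47.1, 29.7, 18.1]]
```

Call:
apply_moves(steps=[{"translation":[0.002,-0.004,0],"rotation":[0,0,0]},{"translation":[0.003,-0.008,0],"rotation":[0,0,0]},{"translation":[0.004,-0.012,0],"rotation":[0,0,0]},{"translation":[0.005,-0.018,0],"rotation":[0,0,0]},{"translation":[0.005,-0.024,0],"rotation":[0,0,0]},{"translation":[0.006,-0.03,0],"rotation":[0,0,0]},{"translation":[0.007,-0.036,0],"rotation":[0,0,0]},{"translation":[0.007,-0.042,0],"rotation":[0,0,0]},{"translation":[0.008,-0.048,0],"rotation":[0,0,0]},{"translation":[0.008,-0.054,0],"rotation":[0,0,0]}])

```text
t: 24.18
eef_pos: [0.4967, -0.0155, 0.0557]
ee_rot: [3.139, 0.474, -1.475]
force: [-2.7, 8.0, 4.4]
width: 0.0152
gripper_force: 60.0
```

```bash
python3 st.py .075
```

```text
24.18 [ 0.4967 -0.0155  0.0557] [ 3.139  0.474 -1.475] [-2.7  8.   4.4] tip low/up [[-57.8, 29.3, 13.8], [-60.4, 29.3, 18.0]]
```

Call:
apply_moves(steps=[{"translation":[0,-0.008,0],"rotation":[0,0,0]},{"translation":[0,-0.016,0],"rotation":[0,0,0]},{"translation":[0.001,-0.024,0],"rotation":[0,0,0]},{"translation":[0.002,-0.032,0],"rotation":[0,0,0]},{"translation":[0.003,-0.04,0],"rotation":[0,0,0]},{"translation":[0.004,-0.048,0],"rotation":[0,0,0]},{"translation":[0.005,-0.056,0],"rotation":[0,0,0]},{"translation":[0.006,-0.064,0],"rotation":[0,0,0]},{"translation":[0.006,-0.07,0],"rotation":[0,0,0]},{"translation":[0.006,-0.07,0],"rotation":[0,0,0]}])

```text
t: 25.02
eef_pos: [0.4994, -0.0346, 0.0556]
ee_rot: [3.141, 0.471, -1.474]
force: [0.3, -0.8, -1.5]
width: 0.0155
gripper_force: 60.0
```

```bash
python3 st.py .075; python3 - <<'E'
from fit import *
for n in('scene','side','wrist'):
    cv2.imwrite(f'pics/{n}12.png',grab_frame(n))
m=prep(camera_model('wrist'));g=cv2.imread('pics/wrist12.png').mean(2).astype(int)
print(g[0:90:2,278].tolist());print(proj(m,T(r.x,np.array([[-75,28,30],[-75,28,14],[-85,28,9]])/1e3)))
E
```

```text
25.02 [ 0.4994 -0.0346  0.0556] [ 3.141  0.471 -1.474] [ 0.3 -0.8 -1.5] tip low/up [[-77.2, 28.5, 13.9], [-79.8, 28.5, 18.2]]
[120, 119, 120, 121, 117, 123, 119, 120, 120, 118, 116, 115, 117, 100, 76, 70, 70, 73, 85, 116, 131, 136, 141, 144, 147, 142, 103, 76, 75, 77, 82, 92, 82, 80, 79, 82, 134, 172, 174, 176, 173, 173, 175, 176, 175]
[[276.81892613  85.80941122]
 [276.80166389  70.18155224]
 [276.79054283  42.07753428]]
```

Call:
apply_moves(steps=[{"translation":[0.001,-0.008,0],"rotation":[0,0,0]},{"translation":[0.002,-0.016,0],"rotation":[0,0,0]},{"translation":[0.003,-0.024,0],"rotation":[0,0,0]},{"translation":[0.003,-0.032,0],"rotation":[0,0,0]},{"translation":[0.004,-0.04,0],"rotation":[0,0,0]},{"translation":[0.005,-0.048,0],"rotation":[0,0,0]},{"translation":[0.006,-0.056,0],"rotation":[0,0,0]},{"translation":[0.006,-0.056,0],"rotation":[0,0,0]},{"translation":[0.006,-0.056,0],"rotation":[0,0,0]},{"translation":[0.006,-0.056,0],"rotation":[0,0,0]}])

```text
t: 26.0
eef_pos: [0.5008, -0.048, 0.0558]
ee_rot: [3.141, 0.471, -1.474]
force: [-0.4, 0.1, -1.5]
width: 0.0152
gripper_force: 60.0
```

```bash
python3 st.py .075; python3 - <<'E'
from fit import *
cv2.imwrite('pics/wrist13.png',grab_frame('wrist'))
m=prep(camera_model('wrist'));im=cv2.imread('pics/wrist13.png');g=im.mean(2).astype(int)
for y in range(0,100,4): print(y,' '.join('%3d'%v for v in g[y,200:360:5]))
print(proj(m,T(r.x,np.array([[-75,28,30],[-75,28,3],[-85,28,9],[-140,28,12],[-100,-60,12],[-100,60,12]])/1e3)))
E
```

```text
26.0 [ 0.5008 -0.048   0.0558] [ 3.141  0.471 -1.474] [-0.4  0.1 -1.5] tip low/up [[-90.7, 28.4, 14.1], [-93.3, 28.4, 18.3]]
0 117 121 121 123 125 125 122 122 125 125 128 126 127 126 124 125 126 125 125 125 123 125 123 124 124 125 126 125 125  73  75 121
4 120 118 121 123 125 122 124 120 122 126 124 125 123 125 123 122 123 120 116 121 124 124 126 125 124 126 125 129 124  75  72 120
8 122 121 126 123 122 124 123 123 122 115 103  96  88  76  71  67  65  67  71  84 124 127 125 124 124 124 125 126 116  70  86 123
12 122 122 123 122 121 127 121 123 121  73  78  80  82  83  86  87  89  89  90  86 126 125 126 122 125 125 125 125 101  73  90 122
16 117 122 124 126 124 125 124 122 122  84  85  86  87  87  89  86  85  86  89  86 123 125 125 125 123 124 126 123 125  73  97 130
20 110 122 122 120 123 123 124 122 120  82  88  87  87  90  89  87  90  88  89  88 121 124 123 120 124 122 126 125 127  71 104 139
24 115 122 121 121 123 124 117 122 121  82  89  86  85  85  85  88  86  89  85  86 125 123 125 126 124 125 127 126 120  73 106 150
28 115 122 122 123 118 123 121 122 116  81  87  85  86  89  8
[... 1771 characters left out ...]
8
84  69  70  70  69  72  68  70  70  71  82 115  80  77 136 175 173 180 177 121 119 123 120 123 118 122 122 121 106  74 120 204 206
88  72  67  69  72  72  71  74  73  73  75 107  75  74 137 177 174 180 180 121 118 119 119 121 120 121 122 121  94  78 120 208 206
92 116 116 122 120 123 121 123 123 123 119 125 127 126 147 177 176 181 179 144 149 150 148 150 151 147 145 151 140  89 127 210 210
96 125 123 124 125 126 123 124 124 124 125 128 126 128 148 179 176 181 179 148 150 151 151 152 152 148 151 151 152 115 147 212 210
[[277.24287899 117.42560848]
 [277.1727704   89.95777708]
 [277.19986985  74.33746396]
 [277.30421396 -80.7162534 ]
 [ 65.92517161  42.99502081]
 [354.67115423  41.62799076]]
```

```bash
python3 - <<'E'
from fit import *
m=prep(camera_model('wrist'))
print(inv(back(m,[[245,10],[297,8],[297,56],[247,60],[271,34]],.009))*1e3)
print(inv(back(m,[[245,10],[297,8],[297,56],[247,60],[271,34]],.003))*1e3)
E
```

```text
[[-111.13911279   15.14410509    9.        ]
 [-111.84272057   35.8526849     9.        ]
 [ -93.05661586   36.5494435     9.        ]
 [ -91.36230441   14.85179914    9.        ]
 [-102.05155645   25.41444169    9.        ]]
[[-109.73619816   14.65796618    3.        ]
 [-110.46687089   36.1631214     3.        ]
 [ -90.95814061   36.88668149    3.        ]
 [ -89.19865584   14.3544164     3.        ]
 [-100.29908023   25.32336115    3.        ]]
```

Call:
apply_moves(steps=[{"translation":[0,0,0.03],"rotation":[0,0,0]},{"translation":[0,0,0.08],"rotation":[0,0,0]},{"translation":[0,0,0.14],"rotation":[0,0,0]},{"translation":[0,0,0.2],"rotation":[0,0,0]},{"translation":[0,0,0.26],"rotation":[0,0,0]},{"translation":[0,0,0.32],"rotation":[0,0,0]},{"translation":[0,0,0.38],"rotation":[0,0,0]},{"translation":[0,0,0.44],"rotation":[0,0,0]},{"translation":[0,0,0.48],"rotation":[0,0,0]},{"translation":[0,0,0.48],"rotation":[0,0,0]}])

```text
t: 26.88
eef_pos: [0.5021, -0.0483, 0.179]
ee_rot: [-3.137, 0.47, -1.471]
force: [0.3, 0.6, -1.4]
width: 0.0157
gripper_force: 60.0
```

Call:
apply_moves(steps=[{"translation":[0,-0.04,0],"rotation":[-0.1,-0.01,0]},{"translation":[0,-0.1,0],"rotation":[-0.2,-0.02,0]},{"translation":[0,-0.17,0],"rotation":[-0.3,-0.03,0]},{"translation":[0,-0.24,0],"rotation":[-0.4,-0.04,0]},{"translation":[0,-0.31,0],"rotation":[-0.5,-0.05,0]},{"translation":[0,-0.38,0],"rotation":[-0.6,-0.06,0]},{"translation":[0,-0.45,0],"rotation":[-0.7,-0.07,0]},{"translation":[0,-0.52,0],"rotation":[-0.8,-0.08,0]},{"translation":[0,-0.57,0],"rotation":[-0.9,-0.09,0]},{"translation":[0,-0.6,0],"rotation":[-0.995,-0.098,0]}])

```text
t: 27.72
eef_pos: [0.5006, -0.1989, 0.1754]
ee_rot: [3.141, -0.054, -1.474]
force: [0.3, 0.4, -1.8]
width: 0.0157
gripper_force: 60.0
```

Call:
apply_moves(steps=[{"translation":[-0.01,-0.07,0],"rotation":[-0.04,-0.004,0]},{"translation":[-0.02,-0.15,0],"rotation":[-0.04,-0.004,0]},{"translation":[-0.03,-0.24,0],"rotation":[-0.04,-0.004,0]},{"translation":[-0.04,-0.33,0],"rotation":[-0.04,-0.004,0]},{"translation":[-0.06,-0.42,0],"rotation":[-0.04,-0.004,0]},{"translation":[-0.07,-0.51,0],"rotation":[-0.04,-0.004,0]},{"translation":[-0.08,-0.6,0],"rotation":[-0.04,-0.004,0]},{"translation":[-0.09,-0.68,0],"rotation":[-0.04,-0.004,0]},{"translation":[-0.1,-0.73,0],"rotation":[-0.04,-0.004,0]},{"translation":[-0.1,-0.73,0],"rotation":[-0.04,-0.004,0]}])

```text
t: 28.55
eef_pos: [0.4749, -0.3821, 0.175]
ee_rot: [3.14, -0.073, -1.476]
force: [-0.8, 0.1, -1.4]
width: 0.0156
gripper_force: 60.0
```

Call:
apply_moves(steps=[{"translation":[0,0,-0.06],"rotation":[0,0,0]},{"translation":[0,0,-0.14],"rotation":[0,0,0]},{"translation":[0,0,-0.22],"rotation":[0,0,0]},{"translation":[0,0,-0.3],"rotation":[0,0,0]},{"translation":[0,0,-0.38],"rotation":[0,0,0]},{"translation":[0,0,-0.46],"rotation":[0,0,0]},{"translation":[0,0,-0.54],"rotation":[0,0,0]},{"translation":[0,0,-0.6],"rotation":[0,0,0]},{"translation":[0,0,-0.62],"rotation":[0,0,0]},{"translation":[0,0,-0.62],"rotation":[0,0,0]}])

```text
t: 29.38
eef_pos: [0.4749, -0.3796, 0.0194]
ee_rot: [3.139, -0.072, -1.473]
force: [-1.1, -0.4, -1.3]
width: 0.0156
gripper_force: 60.0
```

```bash
python3 st.py .075
```

```text
29.38 [ 0.4749 -0.3796  0.0194] [ 3.139 -0.072 -1.473] [-1.1 -0.4 -1.3] tip low/up [[-428.8, 86.7, 22.8], [-428.8, 86.7, 27.8]]
```

Call:
apply_moves(steps=[{"translation":[0,0,-0.01],"rotation":[0,0,0]},{"translation":[0,0,-0.02],"rotation":[0,0,0]},{"translation":[0,0,-0.028],"rotation":[0,0,0]},{"translation":[0,0,-0.034],"rotation":[0,0,0]},{"translation":[0,0,-0.038],"rotation":[0,0,0]},{"translation":[0,0,-0.042],"rotation":[0,0,0]},{"translation":[0,0,-0.045],"rotation":[0,0,0]},{"translation":[0,0,-0.048],"rotation":[0,0,0]},{"translation":[0,0,-0.05],"rotation":[0,0,0]},{"translation":[0,0,-0.05],"rotation":[0,0,0]}])

```text
t: 30.22
eef_pos: [0.4758, -0.3805, 0.0082]
ee_rot: [-3.142, -0.073, -1.474]
force: [-0.4, 0.3, -0.7]
width: 0.0155
gripper_force: 60.0
```

```bash
python3 st.py .075
```

```text
30.22 [ 0.4758 -0.3805  0.0082] [-3.142 -0.073 -1.474] [-0.4  0.3 -0.7] tip low/up [[-429.8, 85.9, 11.7], [-429.8, 85.9, 16.7]]
```

Call:
apply_moves(steps=[{"translation":[0,0,-0.003],"rotation":[0,0,0]},{"translation":[0,0,-0.003],"rotation":[0,0,0]},{"translation":[0,0,-0.003],"rotation":[0,0,0]},{"translation":[0,0,-0.003],"rotation":[0,0,0]},{"translation":[0,0,-0.003],"rotation":[0,0,0]},{"translation":[0,0,-0.003],"rotation":[0,0,0]},{"translation":[0,0,-0.003],"rotation":[0,0,0]},{"translation":[0,0,-0.003],"rotation":[0,0,0]},{"translation":[0,0,-0.003],"rotation":[0,0,0]},{"translation":[0,0,-0.003],"rotation":[0,0,0]}], jaw=-0.2)

```text
t: 31.05
eef_pos: [0.4759, -0.3805, 0.0075]
ee_rot: [-3.141, -0.073, -1.474]
force: [-0.3, -0.0, 1.0]
width: 0.0524
gripper_force: 0.0
```

Call:
apply_moves(steps=[{"translation":[0,0,0.02],"rotation":[0,0,0]},{"translation":[0,0,0.06],"rotation":[0,0,0]},{"translation":[0,0,0.12],"rotation":[0,0,0]},{"translation":[0,0,0.2],"rotation":[0,0,0]},{"translation":[0,0,0.28],"rotation":[0,0,0]},{"translation":[0,0,0.36],"rotation":[0,0,0]},{"translation":[0,0,0.44],"rotation":[0,0,0]},{"translation":[0,0,0.52],"rotation":[0,0,0]},{"translation":[0,0,0.56],"rotation":[0,0,0]},{"translation":[0,0,0.56],"rotation":[0,0,0]}])

```text
t: 31.88
eef_pos: [0.4774, -0.3812, 0.1511]
ee_rot: [-3.137, -0.076, -1.474]
force: [0.6, 0.0, -0.0]
width: 0.0527
gripper_force: 0.0
```

```bash
python3 st.py; python3 - <<'E'
from fit import *
m=prep(camera_model('wrist'));g=grab_frame('wrist').mean(2).astype(int)
for y in range(50,300,12): print(y,' '.join('%3d'%v for v in g[y,240:330:4]))
sc=grab_frame('scene');d=cv2.absdiff(sc,cv2.imread('pics/scene0.png')).max(2)[120:290,205:400]>50
n,l,st,c=cv2.connectedComponentsWithStats(d.astype(np.uint8))
for i in range(1,n):
    if st[i,4]>8: print('diff',st[i,:2]+[205,120],st[i,2:5])
print('scrap proj',proj(s_:=prep(camera_model('scene')),T(r.x,np.array([[-102,25.4,9]])/1e3)))
E
```

```text
31.88 [ 0.4774 -0.3812  0.1511] [-3.137 -0.076 -1.474] [ 0.6  0.  -0. ] tip low/up [[-430.5, 84.4, 152.7], [-430.6, 84.4, 157.7]]
50 139 140 140 143 141 139 139 138 139 139 138 137 137 139 140 141 144 143 140 140 140 139 138
62 137 140 141 139 138 137 138 138 137 140 140 136 136 140 139 139 142 140 142 143 141 139 140
74 139 143 142 137 137 137 140 139 140 140 138 139 140 142 143 145 144 143 144 141 143 145 144
86 140 143 139 138 143 143 139 140 143 141 142 143 145 142 146 144 145 144 142 145 145 145 143
98 140 143 139 139 140 142 141 145 144 145 145 144 143 142 141 146 146 142 142 143 140 142 145
110 144 143 142 143 144 141 143 134  91 128 132 131 145 145 143 141 140 140 142 141 139 140 140
122 143 147 147 145 142 141 145 140  88 127 130 131 143 141 140 139 143 140 143 139 141 142 142
134 143 142 143 146 144 147 146 146  84 126 126 130 146 140 143 144 140 142 140 140 142 140 142
146 144 145 144 145 143 146 145 143 130  89 120 135 139 137 140 142 144 140 142 145 142 140 140
158 144 141 145 144 142 146 146 146 129  91 116 130 142 138 143 142 141 142 141 143 136 140 140
170 139 143 143
[... 523 characters left out ...]
4  81  91  79  79  82 101 140 139 136
242 120  83  79  79  80  82  82  79  32  22  30  28  54  74  77  78  82  81  83 113 141 136 136
254 137 136 119  79  77  77  76  75  31  23  28  24  51  76  75  78  79  79  79 115 139 140 139
266 135 136 104  78  76  77  76  79  25  27  26  28  53  77  79  79  77  79  80 118 138 139 140
278  56  51  54  55  49  51  54  53  52  51  53  54  51  55  51  52  54  56  53  53  51  54  52
290  67  65  64  62  65  67  66  67  69  65  65  67  66  65  64  64  69  67  66  65  64  67  67
diff [205 120] [ 7  7 28]
diff [275 140] [3 5 9]
diff [311 143] [ 30  41 646]
diff [205 148] [ 111  122 4931]
diff [212 260] [  82   30 1202]
scrap proj [[278.67035309 212.02048492]]
```

```bash
python3 -c "
from station import *
print(job_done())"
```

```text
the job is handed in; nothing more can be done
None
```

I handed the job in at about 32 s, but the hand-in gave no verdict: by the wrist-camera readings the scrap is lying flat in the chip tray and the scraper is lying flat on the worktop, clear of the plate. Two pushes stalled at the spring noses at wrist forces of up to about 26 N sideways, so the 25 N scraper-on-plate limit is the least certain point. I did not measure the stud, bottle or vials again at the end.

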